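Load the slide dryer and set its air rod to half

TASK

Shut off the slide dryer's air by pushing its rod fully in, then stack all the slide carriers, slides up, between the guide posts on the bed in one pile with one spacer sheet under every carrier (sheet, carrier, sheet, carrier and so on; three or four carriers are waiting, and a spare sheet may stay where it is). When the pile is complete, pull the rod to its middle click for half air, and disturb nothing else on the bench.

Things in the scene. Friction and masses are not known exactly. Their poses are not given: they have to be found in the camera images.
- bed (a point): Centre of the top of the dryer's bed, a fixed dark steel pad 90 (x) x 54 (y) mm, 65 mm above the bench and 10 mm above the white housing (170 (x) x 200 (y) mm, its centre 15 mm to the -x side of this point). x: level, from the dryer's front to its back; y: level, along its width; z up. Carriers and sheets lie on it with x along this x (either way round), overhanging 5 mm at the ends, 4 mm at the sides.
- rack_top (a point): Point 78 mm straight above bed, level with the tops of the six upright steel guide posts (round, 8 mm diameter, round-topped) that stand on the housing around the bed: their axes at x = +-44 mm with y = +-41 mm (two along each long side) and at x = +-60 mm with y = 0 (one at each end), from bed along its axes. They leave a carrier or sheet 6 mm of play on every side.
- knob (a point): Centre of the black round knob on the air rod, 24 mm diameter, 22 mm long along the rod, 36 mm above the bench, in front of the middle of the dryer's front face (on the -x side of the bed): 35 mm from that face when fully in, 75 mm when fully out. Same axes as bed; pulling out moves it along -x of the bed.
- rod (a joint): Travel of the air rod in m: 0 fully in (air off), 0.020 middle click (half air), 0.040 fully out (full air), where it starts. A spring detent holds it in each of the three: about 6 N along the rod to leave any of them; let go within 7 mm of a position it snaps to within 1 mm of it.
- carrier1 (a point): Centre (half-way up) of a slide carrier: flat black plastic tray holding two glass slides, 100 mm (x) x 62 mm (y) x 12 mm (z), 0.1 to 0.2 kg, flat below, behaves as a solid block that the next layer rests on. Starts flat on the bench. May be absent.
- carrier2 (a point): Centre (half-way up) of a slide carrier: flat black plastic tray holding two glass slides, 100 mm (x) x 62 mm (y) x 12 mm (z), 0.1 to 0.2 kg, flat below, behaves as a solid block that the next layer rests on. Starts flat on the bench. May be absent.
- carrier3 (a point): Centre (half-way up) of a slide carrier: flat black plastic tray holding two glass slides, 100 mm (x) x 62 mm (y) x 12 mm (z), 0.1 to 0.2 kg, flat below, behaves as a solid block that the next layer rests on. Starts flat on the bench. May be absent.
- carrier4 (a point): Centre (half-way up) of a slide carrier: flat black plastic tray holding two glass slides, 100 mm (x) x 62 mm (y) x 12 mm (z), 0.1 to 0.2 kg, flat below, behaves as a solid block that the next layer rests on. Starts flat on the bench. May be absent.
- sheet1 (a point): Centre (half-way up) of a spacer sheet: stiff aluminium grid plate 100 mm (x) x 62 mm (y) x 4 mm thick on two runners 5 mm high, 9 mm in all (z), 0.06 kg. The runners (along x, below) span 44 mm of the width, so the plate overhangs them by 9 mm at each long side and fingertips fit below its edges. Runners down. The four sheets start piled flat on the stand, one on another.
- sheet2 (a point): Centre (half-way up) of a spacer sheet: stiff aluminium grid plate 100 mm (x) x 62 mm (y) x 4 mm thick on two runners 5 mm high, 9 mm in all (z), 0.06 kg. The runners (along x, below) span 44 mm of the width, so the plate overhangs them by 9 mm at each long side and fingertips fit below its edges. Runners down. The four sheets start piled flat on the stand, one on another.
- sheet3 (a point): Centre (half-way up) of a spacer sheet: stiff aluminium grid plate 100 mm (x) x 62 mm (y) x 4 mm thick on two runners 5 mm high, 9 mm in all (z), 0.06 kg. The runners (along x, below) span 44 mm of the width, so the plate overhangs them by 9 mm at each long side and fingertips fit below its edges. Runners down. The four sheets start piled flat on the stand, one on another.
- sheet4 (a point): Centre (half-way up) of a spacer sheet: stiff aluminium grid plate 100 mm (x) x 62 mm (y) x 4 mm thick on two runners 5 mm high, 9 mm in all (z), 0.06 kg. The runners (along x, below) span 44 mm of the width, so the plate overhangs them by 9 mm at each long side and fingertips fit below its edges. Runners down. The four sheets start piled flat on the stand, one on another.
- stand_top (a point): Centre of the top face of the fixed grey plastic block that carries the pile of sheets: 90 mm (x) x 46 mm (y), 20 mm high; the sheets overhang it by 8 mm at the long sides.
- bottle: Bystander: amber bottle, 56 mm diameter, 115 mm high; origin at the centre of its underside. Not to be disturbed.
- jar: Bystander: glass jar, 60 mm diameter, 75 mm high; origin at the centre of its underside. Not to be disturbed.
- dishes: Bystander: pile of three closed culture dishes standing as one piece, 90 mm diameter, 45 mm high; origin at the centre of its underside. Not to be disturbed.
Not all that is in view belongs to the job. What is shaped like the part that bears carrier3 but green or yellow is not meant.

How it is judged:
By the outcome, as a careful person would: the job done as asked, in the order asked, and still so for the second after the job is handed in, with the robot touching nothing.
Of C1, C2, C3, C4 only 3 to 4 are there at a start; the rules pass over those that are not, and their reading is None.
At some moment in a run one of C1, C2, C3, C4 may be knocked a few centimetres aside while the robot is not near it.
It also fails if it takes over 210 s, if anything falls off the work surface, if the arm or the gripper's body presses on something with over 40 N, if the wrist force passes 120 N, or if a joint passes its speed limit or range.

ROBOT

A 6-joint arm with a two-finger parallel gripper is mounted at the origin on the work surface. World frame = base frame: x ahead of the robot, y to its left, z up, the work surface at z = 0. Lengths are in m, angles in rad, forces in N, time in s.
With the tool pointing down it reaches from about 0.375 to 0.975 m from the base axis. Payload 3.8 kg.
Tool frame: the origin (TCP) lies midway between the tips of the shut fingers; the grasp point (between the pads) lies 19 mm behind it; x points along the fingers, z is the direction in which the jaws open and shut, and the axes are right-handed (so a half turn about x gives the same grasp; the last joint's range is limited). The gripper opens to 85 mm and grips with 20 to 120 N. Pads are 22 mm wide; open, the fingers measure 114 mm over their backs; the gripper's body (76 mm by 85 mm) begins 54 mm behind the grasp point. The pads swing forward as they close: fully open they stand 13 mm farther back than shut.
Start: joints at [1.31, 0.264, 1.604, -0, 1.274, -0.037], TCP at [0.15, 0.658, 0.231] pointing down, gripper open.
Joint ranges: [-2.63, 2.63], [-0.94, 2.18], [0.31, 2.57], [-1.31, 4.45], [0, 2.66], [-2.55, 2.55]. Speed limits (rad/s): [2.57, 2.57, 3.14, 3.14, 3.14, 3.14].

INTERFACE

Orientations are given as a rotation vector (axis times angle).
In Python, from workcell import * gives the robot as it stands. The module is installed in compiled form; this text tells all that it offers.
- The arm moves only by the tool carry_out, never from a script. Its arguments are lists of equal length, an entry for each row: "offset": the shift along the tool's x, y, z in cm, a list of three; "delta_rot": the turn, a rotation vector about the tool's x, y, z in degrees, a list of three. A call has exactly 5 rows; each row shifts and turns the commanded pose from where the row before left it, along the tool's axes as they then stand; what a row does not reach is not made up. A row lasts 1/12 s, in which the tool goes at most 41.7 mm and 7.16 degrees, less where a joint would pass 70% of its speed; a pose out of reach is approached as far as the arm can. A call is refused whole if a number of a shift passes 4.17 or a number of a turn 7.16, either way. A call with a gripper value outside its range is refused whole. "fingers" is the opening, from -1 (shut) to 1 (fully open), set as the call begins (left out, the last holds). The fingers move at their own pace and stop on an object; "newtons" is the grip in N (left out, the last holds). Time passes only in rows, so rows that do not move let the fingers close, or fill a call up. It gives the time, the measured TCP pose, the force and the opening at its end, in the units of the state.
- read_state(): the state, without advancing time (a new reading comes with each control period).
- read_camera(name): name is "side" or "top"; returns (picture, depth): 420x560x3 uint8, red, green, blue; 420x560 float32, m along the optical axis (not along the pixel's ray), 0 where there is no reading.
- get_calibration(name): a dict with "fx", "fy", "cx", "cy" (pixels), "distortion" ([k1, k2, p1, p2, k3] as OpenCV has them; the pictures are not rectified), "R" (3x3) and "t" (3): a world point X has camera coordinates R X + t. Camera axes: x right, y down, z forward; pixel columns grow to the right and rows downward; lengths in m; the calibration is good to about 2 mm. A picture is of the moment at which its call begins. get_calibration takes no time and is no camera call.
- finish_job(): hands the job in, once; it reports no verdict.
The state is a dict: "time": time; "q": joint angles; "joint_vel": joint speeds; "joint_torque": joint torques, N m; "tool_pos": TCP position; "tcp_rot": TCP orientation; "wrist_force": force on the tool from outside, world axes, zero at the start; "torque": the same for the moment, N m; "width": opening from 0.0 (shut) to 1.0 (fully open).
Only numpy, scipy, OpenCV 4.12 (cv2) and the standard library are available. Lean on these libraries where they do the work, as an engineer would, in place of code of your own. Each camera call takes 0.05 s, during which the arm holds its last target. There are 200 camera calls.

## Working session

There is one attempt and no reset: what is moved stays moved. The work goes in short steps, Python scripts to look and compute and a tool call to move; the robot and the scene stay as the last step left them, time stands still between calls to the robot, and variables do not carry over. Pictures are saved under pics/ and viewed, about 12 in all and at most 16, crops included, and the job is handed in when it is done.

Besides the shell and the picture viewer there is one more tool, called in YAML: its name, and indented under it one key for each argument. carry_out: Moves the arm, as the interface text tells. Its arguments: {"type":"object","properties":{"offset":{"type":"array"},"delta_rot":{"type":"array"},"fingers":{"type":"number"},"newtons":{"type":"number"}},"required":["offset","delta_rot"]}

```bash
mkdir -p pics
cat > h.py <<'E'
from workcell import *
import numpy as np, cv2
from scipy.spatial.transform import Rotation as Rn
def cal(n):
    c=get_calibration(n);K=np.array([[c["fx"],0,c["cx"]],[0,c["fy"],c["cy"]],[0,0,1.]])
    return K,np.array(c["distortion"],float),np.array(c["R"]),np.array(c["t"])
def ray(n,uv,z):
    K,d,R,t=cal(n);p=cv2.undistortPoints(np.array(uv,float).reshape(-1,1,2),K,d)[:,0]
    D=np.c_[p,np.ones(len(p))]@R;C=-R.T@t
    return C+D*((z-C[2])/D[:,2])[:,None]
def cloud(n,dep):
    K,d,R,t=cal(n);h,w=dep.shape;v,u=np.mgrid[:h,:w]
    p=cv2.undistortPoints(np.c_[u.ravel(),v.ravel()].astype(float).reshape(-1,1,2),K,d)[:,0]
    X=(np.c_[p,np.ones(len(p))]*dep.reshape(-1,1)-t)@R
    X[dep.ravel()==0]=np.nan
    return X.reshape(h,w,3)
def proj(n,X):
    K,d,R,t=cal(n);return cv2.projectPoints(np.array(X,float).reshape(-1,3),cv2.Rodrigues(R)[0],t,K,d)[0][:,0]
def snap(n,f=None):
    p,d=read_camera(n)
    if f: cv2.imwrite(f"pics/{f}.png",p[...,::-1])
    return p,d
E
python3 - <<'E'
from h import *
for n in("top","side"):
    p,d=snap(n,n+"0");np.savez(n+"0",p=p,d=d);K,_,R,t=cal(n);print(n,K[0,0],-R.T@t,R[2],(d==0).mean())
s=read_state();print(s["tool_pos"],s["tcp_rot"],s["width"],s["time"]);print(Rn.from_rotvec(s["tcp_rot"]).as_matrix().round(3))
E
```

```text
top 394.9949850775481 [0.36660739 0.00582851 1.17491781] [ 0.18248784  0.02786151 -0.98281327] 0.003975340136054422
side 446.32437367722554 [ 0.44815041 -0.87614729  0.76900258] [ 0.10339016  0.80299794 -0.5869453 ] 0.0039625850340136055
[0.14964955 0.65751821 0.23006893] [-1.04402897  1.30850421  1.04196384] 1.0009843196999733 0.1
[[-0.001 -0.975  0.222]
 [-0.002  0.222  0.975]
 [-1.     0.    -0.002]]
```

View pics/top0.png

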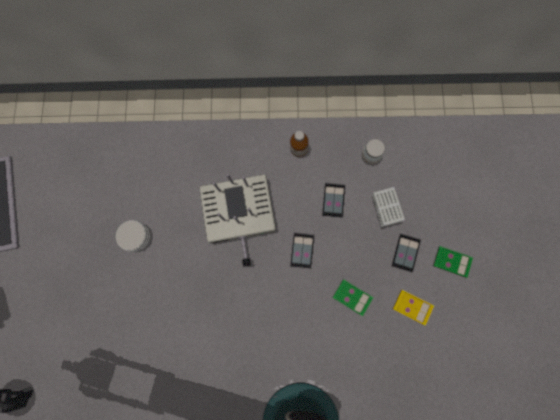

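View pics/side0.png

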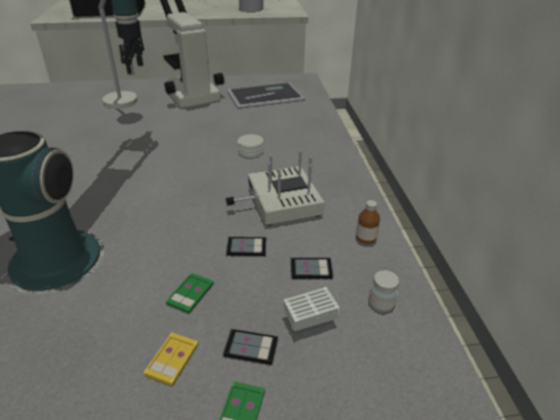

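```bash
cat >> h.py <<'E'
def rects(n,p,X,kind):
    """kind: dark -> carriers; returns centre,size,yaw per blob"""
    g=p.max(2); out=[]
    m=(g<55).astype(np.uint8); z=.012
    m=cv2.morphologyEx(m,cv2.MORPH_CLOSE,np.ones((3,3)))
    for c in cv2.findContours(m,cv2.RETR_EXTERNAL,cv2.CHAIN_APPROX_NONE)[0]:
        if not 250<cv2.contourArea(c)<2500: continue
        P=ray(n,c[:,0],z)[:,:2]
        (cx,cy),(w,h),a=cv2.minAreaRect((P*1000).astype(np.float32))
        if w<h: w,h,a=h,w,a+90
        px=c[:,0].mean(0)
        out.append((n,px.round(),np.round([cx,cy,w,h,(a+90)%180-90],1)))
    return out
E
python3 - <<'E'
from h import *
for n in("top","side"):
    f=np.load(n+"0.npz");p,d=f["p"],f["d"];X=cloud(n,d)
    for r in rects(n,p,X,0): print(*r)
    # heights: table, stand, dryer
    for x0,x1,y0,y1,l in ((375,405,190,225,"stand"),(205,270,180,240,"dryer")) if n=="top" else ((285,340,290,330,"stand"),(250,320,170,220,"dryer")):
        Z=X[y0:y1,x0:x1,2].ravel();print(n,l,np.histogram(Z,bins=np.arange(-.02,.17,.01))[0])
    print(n,"noise",np.nanstd(X[280:300,280:300,2]),np.nanmean(X[280:300,280:300,2]))
    cv2.imwrite(f"pics/{n}c.png",cv2.resize((p[140:290,180:450] if n=="top" else p[140:370,180:400])[...,::-1],None,fx=2.9 if n=="top" else 2.6,fy=2.9 if n=="top" else 2.6,interpolation=cv2.INTER_CUBIC))
E
```

```text
top [300. 408.] [ 49.7   3.7 205.9  77.6 -89.9]
top [ 14. 399.] [ 57.3 805.1  96.9  63.2 -86.1]
top stand [  0 157  85   0  19  53 163 560  10   0   0   0   0   0   0   0   0   0]
top dryer [   0  121  115   13   19   26   84 2786  599   16   18   16   15   12
   12   13   22    0]
top noise 0.002308521700819048 -0.00020498277811991544
side [250. 347.] [ 463.5 -320.2   98.    66.8  -17.6]
side [503. 369.] [ 943.1 -410.1  245.4   27.8  -90. ]
side [449. 276.] [ 943.  -164.5  216.6   24.9  -89.9]
side [410. 211.] [942.7  91.8 207.1  23.2 -89.8]
side [ 58. 176.] [-97.2 387.4 289.8  81.9 -73.7]
side [ 24. 182.] [-196.   381.1  431.2  144.8  -70.7]
side [ 16. 142.] [-295.1  631.9  183.8  127.5  -69.8]
side [130.  47.] [ -70.2 1793.1 1000.7  142.5  -78.2]
side [123.   7.] [-269.7 2731.8  531.1  288.8  -83. ]
side [85.  7.] [-532.6 2753.5  599.7  208.7  -73.5]
side stand [   0  266  285   40  125  164  237 1072    1    0    0    0    0    0
    0    0    0    0]
side dryer [   0  216  270  106  177  215  212 1740  380   40   23   32   30   21
   16   10    2    0]
side noise 0.018083348128754187 0.006732954107760985
```

View pics/topc.png

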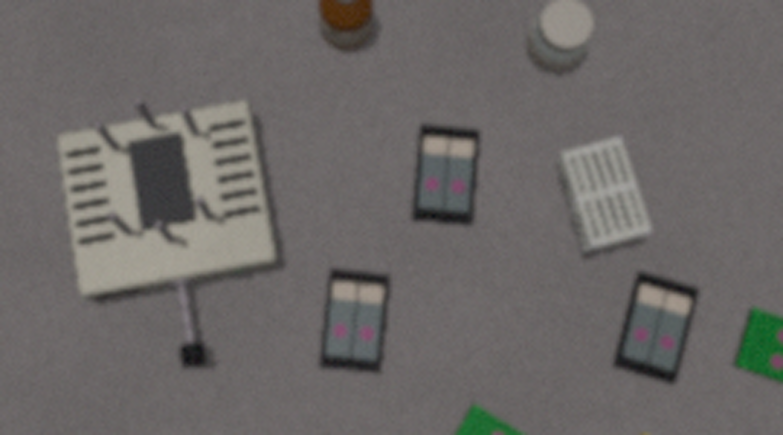

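View pics/sidec.png

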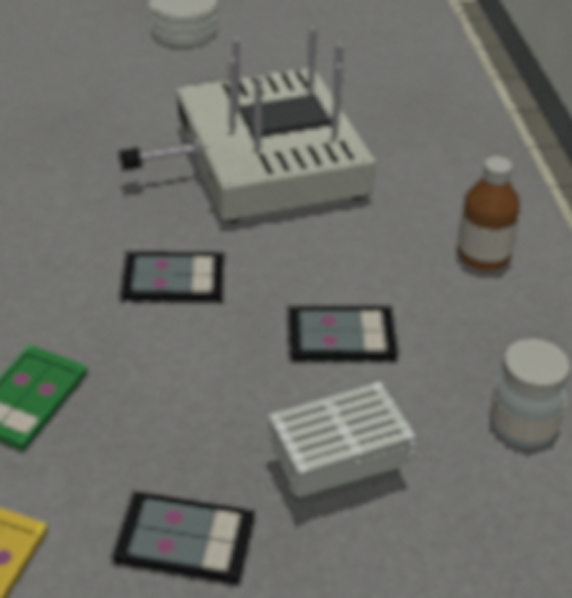

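```bash
cat >> h.py <<'E'
def blob(n,p,roi,z,thr,dark=True,op=0,S=4,biggest=False):
    x0,x1,y0,y1=roi;g=p.max(2)[y0:y1,x0:x1]
    g=cv2.resize(g,None,fx=S,fy=S,interpolation=cv2.INTER_CUBIC)
    m=((g<thr) if dark else (g>thr)).astype(np.uint8)
    if op: m=cv2.morphologyEx(m,cv2.MORPH_OPEN,np.ones((op,op)))
    c=cv2.findContours(m,cv2.RETR_EXTERNAL,cv2.CHAIN_APPROX_NONE)[0]
    c=max(c,key=cv2.contourArea)[:,0] 
    uv=(c+.5)/S-.5+[x0,y0]
    P=ray(n,uv,z)[:,:2]
    (cx,cy),(w,h),a=cv2.minAreaRect((P*1000).astype(np.float32))
    if w<h: w,h,a=h,w,a+90
    return np.round([cx,cy,w,h,(a+90)%180-90],1)
E
python3 - <<'E'
from h import *
T=np.load("top0.npz")["p"];S=np.load("side0.npz")["p"]
print("bench",np.median(T[260:280,200:230],(0,1)),np.median(S[330:350,180:200],(0,1)),"frame",T[240:262,290:296].max(2).min(0))
for l,r in dict(A=(318,350,178,222),B=(285,320,228,273),C=(385,426,230,275)).items(): print("T",l,blob("top",T,r,.012,60))
for l,r in dict(A=(285,338,252,285),B=(222,272,232,260),C=(215,288,325,367)).items(): print("S",l,blob("side",S,r,.012,60))
print("T stand",blob("top",T,(365,412,180,235),.056,125,False))
print("T house",blob("top",T,(190,285,165,250),.055,140,False))
print("T bed",blob("top",T,(190,285,165,250),.065,90,True,20))
print("T knob",blob("top",T,(232,262,250,275),.044,50))
print("S house",blob("side",S,(240,335,160,230),.055,140,False))
print("S bed",blob("side",S,(262,315,170,200),.065,90,True,24))
print("S knob",blob("side",S,(222,240,192,210),.036,45))
E
```

```text
bench [106. 102. 101.] [135.  124.5  81. ] frame [84 65 64 69 88 98]
T A [ 586.  -102.4   59.4   24.3   82.4]
T B [431.5  -5.5  59.2  14.8  87.3]
T C [ 454.9 -309.4   79.8   61.5  -17. ]
S A [ 623.6 -114.7   97.8   70.8   -6.5]
S B [473.2 -17.8  97.5  71.7  -6.4]
S C [ 463.5 -320.3   99.3   68.5  -17.9]
T stand [ 595.2 -259.6  102.6   65.1   14.6]
T house [595.6 179.9 194.5 163.3 -80.4]
T bed [609.1 179.7  88.9  53.5   9.9]
T knob [438.3 150.   21.4  21.1 -78.1]
S house [595.6 176.1 199.4 166.  -80.2]
S bed [609.7 171.5  89.3  63.5   7.8]
S knob [438.5 150.7  30.4  17.7 -83.9]
```

```bash
cat >> h.py <<'E'
def carr(p,roi,z=.012,thr=80,S=4,n="top"):
    x0,x1,y0,y1=roi;g=cv2.resize(p.max(2)[y0:y1,x0:x1],None,fx=S,fy=S,interpolation=cv2.INTER_CUBIC)
    m=cv2.morphologyEx((g<thr).astype(np.uint8),cv2.MORPH_OPEN,np.ones((5,5)))
    v,u=np.nonzero(m);uv=(np.c_[u,v]+.5)/S-.5+[x0,y0];P=ray(n,uv,z)[:,:2]
    (cx,cy),(w,h),a=cv2.minAreaRect((P*1000).astype(np.float32))
    if w<h: w,h,a=h,w,a+90
    return np.round([cx,cy,w,h,(a+90)%180-90],1)
E
python3 - <<'E'
from h import *
T=np.load("top0.npz")["p"]
for t in (70,80):
  for l,r in dict(A=(318,350,178,222),B=(285,320,228,273),C=(385,426,230,275)).items(): print(t,l,carr(T,r,thr=t))
s=read_state();print(s["q"])
E
```

```text
70 A [ 623.8 -106.4  101.4   61.7   -6. ]
70 B [473.6 -10.4  99.9  61.4  -6.8]
70 C [ 464.  -312.6  100.9   63.7  -17.4]
80 A [ 623.7 -106.6  103.6   64.2   -6.2]
80 B [473.7 -10.  101.7  64.5  -6.2]
80 C [ 464.  -312.6  102.7   65.6  -17.6]
[ 1.31008039e+00  2.64703216e-01  1.60523835e+00 -6.69417327e-06
  1.27371984e+00 -3.68809591e-02]
```

carry_out:
  offset:
    - [0,0,0]
    - [0,0,0]
    - [0,0,0]
    - [0,0,0]
    - [0,0,0]
  delta_rot:
    - [-5.65,0,0]
    - [-5.65,0,0]
    - [-5.65,0,0]
    - [-5.65,0,0]
    - [0,0,0]
  fingers: 1
  newtons: 30

```text
time: 0.52
tool_pos: [0.1497, 0.6577, 0.2305]
tcp_rot: [-1.336, 1.124, 1.335]
wrist_force: [0.1, 0.3, 0.5]
width: 1.002
```

carry_out:
  offset:
    - [0,-1,-2.75]
    - [0,-1,-2.75]
    - [0,-1,-2.75]
    - [0,-1,-2.75]
    - [0,-1,-2.75]
  delta_rot:
    - [0,0,0]
    - [0,0,0]
    - [0,0,0]
    - [0,0,0]
    - [0,0,0]

```text
time: 0.93
tool_pos: [0.2227, 0.5297, 0.2308]
tcp_rot: [-1.332, 1.126, 1.332]
wrist_force: [-0.7, -0.5, -0.1]
width: 1.001
```

carry_out:
  offset:
    - [0,-1,-2.75]
    - [0,-1,-2.75]
    - [0,-1,-2.75]
    - [0,-1,-2.75]
    - [0,-1,-2.75]
  delta_rot:
    - [0,0,0]
    - [0,0,0]
    - [0,0,0]
    - [0,0,0]
    - [0,0,0]

```text
time: 1.35
tool_pos: [0.2953, 0.4027, 0.2311]
tcp_rot: [-1.332, 1.125, 1.332]
wrist_force: [-0.1, 0.3, -0.1]
width: 1.003
```

carry_out:
  offset:
    - [0,-1,-2.75]
    - [0,-1,-2.75]
    - [0,-1,-2.75]
    - [0,-1,-2.75]
    - [0,-1,-2.75]
  delta_rot:
    - [0,0,0]
    - [0,0,0]
    - [0,0,0]
    - [0,0,0]
    - [0,0,0]

```text
time: 1.77
tool_pos: [0.3679, 0.2757, 0.2311]
tcp_rot: [-1.332, 1.125, 1.332]
wrist_force: [1.1, -0.5, 0.6]
width: 1.002
```

carry_out:
  offset:
    - [0,-1,-2.75]
    - [0,-1,-2.75]
    - [0,-1,-2.75]
    - [0,-1,-2.75]
    - [0,-1,-2.75]
  delta_rot:
    - [0,0,0]
    - [0,0,0]
    - [0,0,0]
    - [0,0,0]
    - [0,0,0]

```text
time: 2.18
tool_pos: [0.4406, 0.1487, 0.2312]
tcp_rot: [-1.331, 1.125, 1.331]
wrist_force: [0.7, 0.7, -0.4]
width: 1.0
```

carry_out:
  offset:
    - [3,0,0]
    - [3,0,0]
    - [3,0,0]
    - [3,0,0]
    - [2.4,0,0]
  delta_rot:
    - [0,0,0]
    - [0,0,0]
    - [0,0,0]
    - [0,0,0]
    - [0,0,0]

```text
time: 2.6
tool_pos: [0.4391, 0.1495, 0.085]
tcp_rot: [-1.33, 1.127, 1.332]
wrist_force: [0.2, -0.0, 0.0]
width: 0.996
```

carry_out:
  offset:
    - [1.6,0.2,0.2]
    - [1.6,0,0]
    - [1.5,0,0]
    - [1.2,0,0]
    - [0.6,0,0]
  delta_rot:
    - [0,0,0]
    - [0,0,0]
    - [0,0,0]
    - [0,0,0]
    - [0,0,0]

```text
time: 3.02
tool_pos: [0.4364, 0.1513, 0.0204]
tcp_rot: [-1.331, 1.128, 1.334]
wrist_force: [0.4, 0.3, -0.8]
width: 0.998
```

carry_out:
  offset:
    - [0,0,0]
    - [0,0,0]
    - [0,0,0]
    - [0,0,0]
    - [0,0,0]
  delta_rot:
    - [0,0,0]
    - [0,0,0]
    - [0,0,0]
    - [0,0,0]
    - [0,0,0]
  fingers: -1

```text
time: 3.43
tool_pos: [0.4389, 0.1518, 0.0232]
tcp_rot: [-1.335, 1.122, 1.332]
wrist_force: [2.7, -16.6, 8.9]
width: 0.299
```

carry_out:
  offset:
    - [0,0,0]
    - [0,0,0]
    - [0,0,0]
    - [0,0,0]
    - [0,0,0]
  delta_rot:
    - [0,0,0]
    - [0,0,0]
    - [0,0,0]
    - [0,0,0]
    - [0,0,0]

```text
time: 3.85
tool_pos: [0.4392, 0.1505, 0.0235]
tcp_rot: [-1.337, 1.123, 1.332]
wrist_force: [1.3, -6.9, 4.4]
width: 0.266
```

carry_out:
  offset:
    - [0,-0.5,0]
    - [0,-0.5,0]
    - [0,-0.5,0]
    - [0,-0.5,0]
    - [0,-0.5,0]
  delta_rot:
    - [0,0,0]
    - [0,0,0]
    - [0,0,0]
    - [0,0,0]
    - [0,0,0]

```text
time: 4.27
tool_pos: [0.4628, 0.1546, 0.0234]
tcp_rot: [-1.336, 1.126, 1.334]
wrist_force: [-3.2, -6.4, 8.4]
width: 0.266
```

carry_out:
  offset:
    - [0,-0.5,0]
    - [0,-0.4,0]
    - [0,-0.3,0]
    - [0,-0.2,0]
    - [0,0,0]
  delta_rot:
    - [0,0,0]
    - [0,0,0]
    - [0,0,0]
    - [0,0,0]
    - [0,0,0]

```text
time: 4.68
tool_pos: [0.4783, 0.1574, 0.0235]
tcp_rot: [-1.337, 1.122, 1.331]
wrist_force: [1.8, -5.6, 1.5]
width: 0.265
```

carry_out:
  offset:
    - [0,0,0]
    - [0,0,0]
    - [0,0,0]
    - [0,0,0]
    - [0,0,0]
  delta_rot:
    - [0,0,0]
    - [0,0,0]
    - [0,0,0]
    - [0,0,0]
    - [0,0,0]

```text
time: 5.1
tool_pos: [0.4782, 0.1574, 0.0235]
tcp_rot: [-1.337, 1.122, 1.331]
wrist_force: [3.4, -5.3, 1.6]
width: 0.266
```

carry_out:
  offset:
    - [0,0,0]
    - [0,0,0]
    - [0,0,0]
    - [0,0,0]
    - [-0.5,0,0]
  delta_rot:
    - [0,0,0]
    - [0,0,0]
    - [0,0,0]
    - [0,0,0]
    - [0,0,0]
  fingers: 1

```text
time: 5.52
tool_pos: [0.4754, 0.1582, 0.0265]
tcp_rot: [-1.333, 1.125, 1.335]
wrist_force: [0.5, 0.2, 0.1]
width: 0.951
```

carry_out:
  offset:
    - [-3,0,0]
    - [-3,0,0]
    - [-3,0,0]
    - [-3.5,0,0]
    - [-3.5,0,0]
  delta_rot:
    - [0,0,0]
    - [0,0,0]
    - [0,0,0]
    - [0,0,0]
    - [0,0,0]

```text
time: 5.93
tool_pos: [0.4756, 0.1584, 0.1887]
tcp_rot: [-1.334, 1.124, 1.335]
wrist_force: [0.8, 0.8, -0.4]
width: 0.999
```

carry_out:
  offset:
    - [0,-0.3,-2.87]
    - [0,-0.3,-2.87]
    - [0,-0.3,-2.87]
    - [0,-0.3,-2.87]
    - [0,-0.3,-2.87]
  delta_rot:
    - [0,0,0]
    - [0,0,0]
    - [0,0,0]
    - [0,0,0]
    - [0,0,0]

```text
time: 6.35
tool_pos: [0.5157, 0.0185, 0.1879]
tcp_rot: [-1.334, 1.123, 1.334]
wrist_force: [0.5, 0.6, -1.1]
width: 0.999
```

carry_out:
  offset:
    - [0,-0.3,-2.87]
    - [0,-0.3,-2.87]
    - [0,-0.3,-2.87]
    - [0,-0.3,-2.87]
    - [0,-0.3,-2.87]
  delta_rot:
    - [0,0,0]
    - [0,0,0]
    - [0,0,0]
    - [0,0,0]
    - [0,0,0]

```text
time: 6.77
tool_pos: [0.5548, -0.1206, 0.1876]
tcp_rot: [-1.334, 1.123, 1.334]
wrist_force: [0.5, 0.7, -0.6]
width: 1.001
```

carry_out:
  offset:
    - [0,-0.3,-2.87]
    - [0,-0.3,-2.87]
    - [0,-0.3,-2.87]
    - [0,-0.3,-2.87]
    - [0,-0.3,-2.87]
  delta_rot:
    - [0,0,0]
    - [0,0,0]
    - [0,0,0]
    - [0,0,0]
    - [-4.8,0,0]

```text
time: 7.18
tool_pos: [0.594, -0.2594, 0.1875]
tcp_rot: [-1.394, 1.077, 1.395]
wrist_force: [0.7, 0.3, 1.0]
width: 1.001
```

```bash
cat >> h.py <<'E'
def goto(x,y,z,yaw):
    s=read_state();M=Rn.from_rotvec(s["tcp_rot"]).as_matrix()
    c,d=np.cos(np.radians(yaw)),np.sin(np.radians(yaw))
    G=np.array([[0,-c,-d],[0,-d,c],[-1,0,0.]])
    r=Rn.from_matrix(M.T@G).as_rotvec(degrees=True)
    D=np.array([x,y,z])-s["tool_pos"]
    print("rot first",r.round(2),"then cm",(G.T@D*100).round(2),"| t",round(s["time"],2),"pos",np.round(s["tool_pos"],4),"F",np.round(s["wrist_force"],1),"w",round(s["width"],3))
E
python3 - <<'E'
from h import *
goto(.5952,-.2596,.042,14.6)
p,d=snap("top","top1")
for l,r in dict(A=(318,350,178,222),B=(285,320,228,273),C=(385,426,230,275)).items(): print(l,carr(p,r,thr=75))
print("knob",blob("top",p,(228,258,236,275),.044,50), "exp in", [609.1-135*.985,179.7-135*.17])
E
```

```text
rot first [ 0.01  0.01 -0.  ] then cm [14.55 -0.11 -0.05] | t 7.18 pos [ 0.594  -0.2594  0.1875] F [0.7 0.3 1. ] w 1.001
A [ 623.7 -106.6  100.9   61.3   -6.5]
B [473.4  -9.9  99.2  60.9  -6.7]
C [ 465.2 -311.   134.8  119.3   -3. ]
knob [476.8 156.7  20.9  20.   12.8] exp in [476.125, 156.75]
```

carry_out:
  offset:
    - [3,-0.1,0]
    - [3,0,0]
    - [2.5,0,0]
    - [2,0,0]
    - [1.5,0,0]
  delta_rot:
    - [0,0,0]
    - [0,0,0]
    - [0,0,0]
    - [0,0,0]
    - [0,0,0]

```text
time: 7.65
tool_pos: [0.5933, -0.257, 0.0647]
tcp_rot: [-1.391, 1.079, 1.397]
wrist_force: [-0.1, 0.4, 0.2]
width: 1.0
```

carry_out:
  offset:
    - [1,0,0]
    - [0.8,0,0]
    - [0.5,0,0]
    - [0.2,0,0]
    - [0,0,0]
  delta_rot:
    - [0,0,0]
    - [0,0,0]
    - [0,0,0]
    - [0,0,0]
    - [0,0,0]

```text
time: 8.07
tool_pos: [0.5952, -0.258, 0.0427]
tcp_rot: [-1.395, 1.078, 1.394]
wrist_force: [-0.7, -1.1, 0.7]
width: 1.001
```

carry_out:
  offset:
    - [0,0,0]
    - [0,0,0]
    - [0,0,0]
    - [0,0,0]
    - [0,0,0]
  delta_rot:
    - [0,0,0]
    - [0,0,0]
    - [0,0,0]
    - [0,0,0]
    - [0,0,0]
  fingers: -1
  newtons: 25

```text
time: 8.48
tool_pos: [0.5959, -0.2584, 0.0438]
tcp_rot: [-1.396, 1.077, 1.392]
wrist_force: [-0.6, 0.1, 6.2]
width: 0.715
```

carry_out:
  offset:
    - [-0.4,0,0]
    - [-0.5,0,0]
    - [-0.7,0,0]
    - [-1.4,0,0]
    - [-2,0,0]
  delta_rot:
    - [0,0,0]
    - [0,0,0]
    - [0,0,0]
    - [0,0,0]
    - [0,0,0]

```text
time: 8.9
tool_pos: [0.5932, -0.2572, 0.0914]
tcp_rot: [-1.391, 1.079, 1.398]
wrist_force: [-0.1, 1.0, -0.6]
width: 0.713
```

Run:
```python
from h import *
p,d=snap("side");X=cloud("side",d)
u,v=proj("side",[.59,-.26,.09])[0].astype(int);print(u,v)
cv2.imwrite("pics/s2.png",cv2.resize(p[v-100:v+90,u-100:u+100,::-1],None,fx=3,fy=3,interpolation=cv2.INTER_CUBIC))
```

```text
309 291
```

View pics/s2.png

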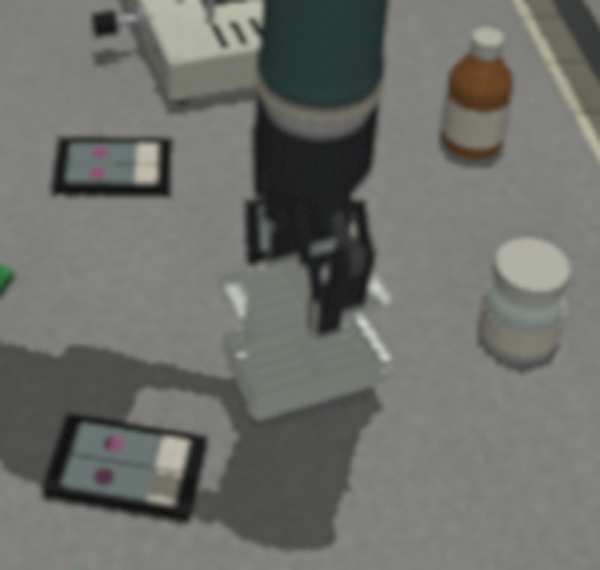

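carry_out:
  offset:
    - [-2,0,0]
    - [-2,0,0]
    - [-2,0,0]
    - [-2,0,0]
    - [-2,0,0]
  delta_rot:
    - [0,0,0]
    - [0,0,0]
    - [0,0,0]
    - [0,0,0]
    - [0,0,0]

```text
time: 9.37
tool_pos: [0.5949, -0.258, 0.1939]
tcp_rot: [-1.395, 1.078, 1.393]
wrist_force: [-0.8, -0.1, 0.2]
width: 0.714
```

carry_out:
  offset:
    - [0,0,0]
    - [0,0,0]
    - [0,0,2]
    - [0,0,2.5]
    - [0,0,2.5]
  delta_rot:
    - [2.4,0,0]
    - [2.4,0,0]
    - [0,0,0]
    - [0,0,0]
    - [0,0,0]

```text
time: 9.78
tool_pos: [0.5829, -0.1889, 0.193]
tcp_rot: [-1.333, 1.124, 1.332]
wrist_force: [-0.3, 1.2, -0.8]
width: 0.716
```

Run:
```python
from h import *
goto(.6095,.1795,.19,9.8)
p,d=snap("side","s3");X=cloud("side",d)
c,s_=np.cos(np.radians(14.6)),np.sin(np.radians(14.6))
L=(X-[.5952,-.2596,0])@np.array([[c,-s_,0],[s_,c,0],[0,0,1]])
m=(abs(L[...,0])<.035)&(abs(L[...,1])<.02)
print("stand z",np.histogram(L[m][:,2],bins=np.arange(0,.3,.01))[0], np.median(L[m][:,2]))
```

```text
rot first [-0.11 -0.03  0.06] then cm [ 0.3  -8.89 35.85] | t 9.78 pos [ 0.5829 -0.1889  0.193 ] F [-0.3  1.2 -0.8] w 0.716
stand z [  0   0   0  40 441   3   0   0   0   0   0   0   0   0   0   0   0   0
   0   0   0   0   0   0  17  66  36  67  55] 0.5247329175528477
```

View pics/s3.png

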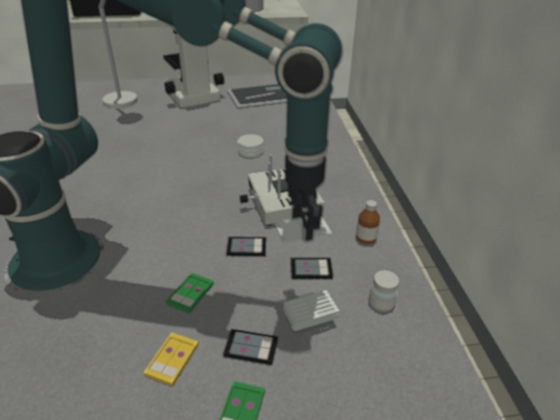

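carry_out:
  offset:
    - [0,-0.6,2.39]
    - [0,-0.6,2.39]
    - [0,-0.6,2.39]
    - [0,-0.6,2.39]
    - [0,-0.6,2.39]
  delta_rot:
    - [0,0,0]
    - [0,0,0]
    - [0,0,0]
    - [0,0,0]
    - [0,0,0]

```text
time: 10.25
tool_pos: [0.5924, -0.0652, 0.193]
tcp_rot: [-1.334, 1.123, 1.333]
wrist_force: [0.6, -0.9, 0.1]
width: 0.71
```

carry_out:
  offset:
    - [0,-0.6,2.39]
    - [0,-0.6,2.39]
    - [0,-0.6,2.39]
    - [0,-0.6,2.39]
    - [0,-0.6,2.39]
  delta_rot:
    - [0,0,0]
    - [0,0,0]
    - [0,0,0]
    - [0,0,0]
    - [0,0,0]

```text
time: 10.67
tool_pos: [0.6017, 0.0579, 0.193]
tcp_rot: [-1.334, 1.123, 1.333]
wrist_force: [0.2, 0.4, -1.1]
width: 0.713
```

carry_out:
  offset:
    - [0,-0.6,2.39]
    - [0,-0.6,2.39]
    - [0,-0.6,2.39]
    - [0,-0.6,2.39]
    - [0,-0.5,2.39]
  delta_rot:
    - [0,0,0]
    - [0,0,0]
    - [0,0,0]
    - [0,0,0]
    - [0,0,0]

```text
time: 11.08
tool_pos: [0.6101, 0.1807, 0.193]
tcp_rot: [-1.334, 1.123, 1.333]
wrist_force: [0.2, -0.8, -1.3]
width: 0.713
```

carry_out:
  offset:
    - [0,0,0]
    - [0,0,0]
    - [0,0,0]
    - [0,0,0]
    - [0,0,0]
  delta_rot:
    - [0,0,0]
    - [0,0,0]
    - [0,0,0]
    - [0,0,0]
    - [0,0,0]

```text
time: 11.5
tool_pos: [0.6099, 0.1783, 0.1924]
tcp_rot: [-1.333, 1.124, 1.333]
wrist_force: [0.2, 0.3, -0.3]
width: 0.713
```

Run:
```python
from h import *
goto(.6095,.1795,.17,9.8)
p,d=snap("side")
q,e=snap("top")
c,s_=np.cos(np.radians(9.8)),np.sin(np.radians(9.8))
B=np.array([.6095,.1795,.065]);R=np.array([[c,-s_,0],[s_,c,0],[0,0,1]])
ims=[]
for n,im in(("side",p),("top",q)):
    big=cv2.resize(im[...,::-1],None,fx=4,fy=4,interpolation=cv2.INTER_CUBIC)
    for x,y in((44,41),(44,-41),(-44,41),(-44,-41),(60,0),(-60,0)):
        for z in(78,-10):
            u=proj(n,B+R@np.array([x,y,z])/1000)[0]*4+1.5
            cv2.circle(big,tuple(int(k) for k in u),3,(0,0,255) if z>0 else (255,0,0),1)
    u,v=(proj(n,B+[0,0,.06])[0]*4).astype(int);ims.append(big[max(0,v-270):v+270,u-200:u+200][:540])
cv2.imwrite("pics/s4.png",np.hstack([ims[0],ims[1]]))
```

```text
rot first [-0.1  -0.02  0.01] then cm [2.24 0.02 0.13] | t 11.5 pos [0.6099 0.1783 0.1924] F [ 0.2  0.3 -0.3] w 0.713
```

View pics/s4.png

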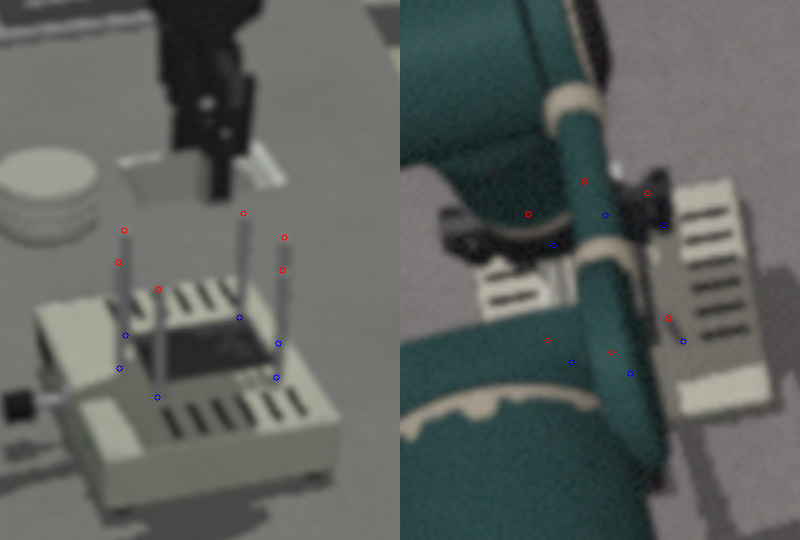

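carry_out:
  offset:
    - [1.5,0,0.1]
    - [1.5,0,0]
    - [1.5,0,0]
    - [1.5,0,0]
    - [1.5,0,0]
  delta_rot:
    - [0,0,0]
    - [0,0,0]
    - [0,0,0]
    - [0,0,0]
    - [0,0,0]

```text
time: 12.02
tool_pos: [0.6097, 0.1797, 0.1168]
tcp_rot: [-1.333, 1.124, 1.333]
wrist_force: [-0.0, 0.1, -0.6]
width: 0.715
```

carry_out:
  offset:
    - [1.2,0,0]
    - [1.2,0,0]
    - [1,0,0]
    - [0.8,0,0]
    - [0.4,0,0]
  delta_rot:
    - [0,0,0]
    - [0,0,0]
    - [0,0,0]
    - [0,0,0]
    - [0,0,0]

```text
time: 12.43
tool_pos: [0.609, 0.1801, 0.0699]
tcp_rot: [-1.333, 1.125, 1.335]
wrist_force: [-0.6, -0.1, -0.8]
width: 0.712
```

carry_out:
  offset:
    - [0,0,0]
    - [0,0,0]
    - [0,0,0]
    - [0,0,0]
    - [0,0,0]
  delta_rot:
    - [0,0,0]
    - [0,0,0]
    - [0,0,0]
    - [0,0,0]
    - [0,0,0]

```text
time: 12.85
tool_pos: [0.6102, 0.1806, 0.0721]
tcp_rot: [-1.334, 1.122, 1.333]
wrist_force: [0.2, 0.3, -0.2]
width: 0.711
```

```bash
cat >> h.py <<'E'
def bedview(f,B=(.6095,.1795,.065)):
    p,d=snap("side");u,v=proj("side",B)[0].astype(int)
    cv2.imwrite(f"pics/{f}.png",cv2.resize(p[max(0,v-85):v+45,u-80:u+80,::-1],None,fx=4,fy=4,interpolation=cv2.INTER_CUBIC))
E
python3 - <<'E'
from h import *
goto(.6095,.1795,.071,9.8);bedview("s5")
E
```

```text
rot first [-0.02  0.01  0.08] then cm [ 0.11  0.09 -0.09] | t 12.85 pos [0.6102 0.1806 0.0721] F [ 0.2  0.3 -0.2] w 0.711
```

View pics/s5.png

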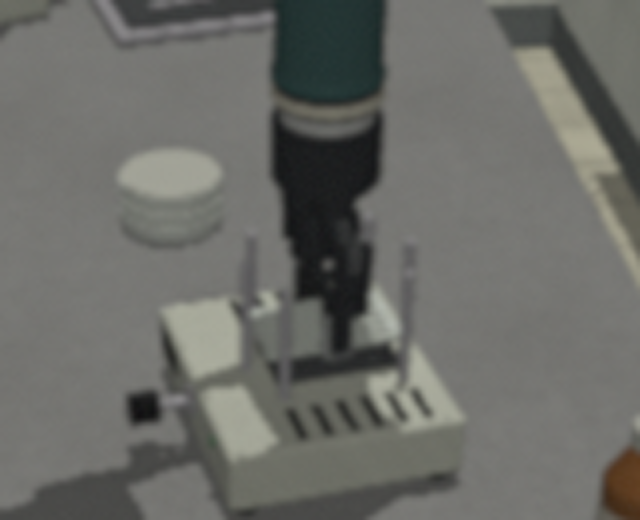

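carry_out:
  offset:
    - [0.1,0,0]
    - [0.1,0,0]
    - [0,0,0]
    - [0,0,0]
    - [0,0,0]
  delta_rot:
    - [0,0,0]
    - [0,0,0]
    - [0,0,0]
    - [0,0,0]
    - [0,0,0]

```text
time: 13.32
tool_pos: [0.6095, 0.1804, 0.0692]
tcp_rot: [-1.334, 1.124, 1.334]
wrist_force: [-0.7, 0.6, -1.0]
width: 0.711
```

carry_out:
  offset:
    - [0,0,0]
    - [0,0,0]
    - [0,0,0]
    - [-0.5,0,0]
    - [-1.5,0,0]
  delta_rot:
    - [0,0,0]
    - [0,0,0]
    - [0,0,0]
    - [0,0,0]
    - [0,0,0]
  fingers: 1

```text
time: 13.73
tool_pos: [0.6076, 0.1798, 0.0871]
tcp_rot: [-1.332, 1.128, 1.337]
wrist_force: [-0.9, -0.1, -0.9]
width: 0.998
```

carry_out:
  offset:
    - [-2.5,0,0]
    - [-2.5,0,0]
    - [-2.5,0,0]
    - [-2.5,0,0]
    - [-1,0,0]
  delta_rot:
    - [0,0,0]
    - [0,0,0]
    - [0,0,0]
    - [0,0,0]
    - [0,0,0]

```text
time: 14.15
tool_pos: [0.6118, 0.181, 0.2044]
tcp_rot: [-1.336, 1.118, 1.329]
wrist_force: [-0.1, 0.7, 0.4]
width: 0.998
```

```bash
cat >> h.py <<'E'
def pile(h,yaw=9.8,B=(.6095,.1795)):
    "median heights at pile quadrants (side depth), mm above bed"
    p,d=snap("side");X=cloud("side",d);c,s=np.cos(np.radians(yaw)),np.sin(np.radians(yaw))
    L=(X-[*B,.065])@np.array([[c,-s,0],[s,c,0],[0,0,1]])*1000
    for x in(-30,0,30):
        m=(abs(L[...,0]-x)<12)&(abs(L[...,1])<25)&(L[...,2]<h+30)&(L[...,2]>-8);print("x",x,[np.round(np.median(L[m&(np.sign(L[...,1])==s)][:,2]),1) for s in(-1,1)],m.sum())
    return p,L
E
python3 - <<'E'
from h import *
goto(.4735,-.010,.19,-6.5)
p,L=pile(9)
q,e=snap("top")
print(carr(q,(285,320,228,273),thr=75),carr(q,(318,350,178,222),thr=75))
E
```

```text
rot first [16.28  0.09  0.39] then cm [  1.44  11.58 -20.54] | t 14.15 pos [0.6118 0.181  0.2044] F [-0.1  0.7  0.4] w 0.998
x -30 [np.float64(8.1), np.float64(8.1)] 61
x 0 [np.float64(8.4), np.float64(8.9)] 94
x 30 [np.float64(7.7), np.float64(8.5)] 93
[472.5  -7.3 102.2  66.1  -5.7] [ 623.7 -106.8  100.7   60.8   -6.8]
```

carry_out:
  offset:
    - [0,0,0]
    - [0,0,0]
    - [0,0,0]
    - [0,0.4,-2]
    - [0,1.3,-2.2]
  delta_rot:
    - [5.4,0,0]
    - [5.4,0,0]
    - [5.4,0,0]
    - [0,0,0]
    - [0,0,0]

```text
time: 14.67
tool_pos: [0.5878, 0.1407, 0.1966]
tcp_rot: [-1.127, 1.262, 1.129]
wrist_force: [0.0, -0.7, -0.3]
width: 1.002
```

carry_out:
  offset:
    - [0,1.8,-3]
    - [0,1.8,-3]
    - [0,1.8,-3]
    - [0,1.8,-3]
    - [0,1.8,-3]
  delta_rot:
    - [0,0,0]
    - [0,0,0]
    - [0,0,0]
    - [0,0,0]
    - [0,0,0]

```text
time: 15.08
tool_pos: [0.4792, 0.0006, 0.1968]
tcp_rot: [-1.125, 1.263, 1.129]
wrist_force: [0.4, -1.1, -0.4]
width: 1.0
```

carry_out:
  offset:
    - [0,0.5,-1]
    - [0,0,0]
    - [0,0,0]
    - [0,0,0]
    - [0,0,0]
  delta_rot:
    - [0,0,0]
    - [0,0,0]
    - [0,0,0]
    - [0,0,0]
    - [0,0,0]

```text
time: 15.5
tool_pos: [0.4764, -0.0069, 0.1989]
tcp_rot: [-1.126, 1.26, 1.127]
wrist_force: [0.1, -0.3, 0.6]
width: 1.0
```

```bash
cat >> h.py <<'E'
def goto(x,y,z,yaw,k=5):
    S=[read_state()]
    for _ in range(k-1): read_camera("side");S.append(read_state())
    M=Rn.concatenate([Rn.from_rotvec(s["tcp_rot"]) for s in S]).mean().as_matrix();P=np.mean([s["tool_pos"] for s in S],0);s=S[-1]
    c,d=np.cos(np.radians(yaw)),np.sin(np.radians(yaw))
    G=np.array([[0,-c,-d],[0,-d,c],[-1,0,0.]])
    r=Rn.from_matrix(M.T@G).as_rotvec(degrees=True)
    print("rot first",r.round(2),"then cm",(G.T@(np.array([x,y,z])-P)*100).round(2),"| t",round(s["time"],2),"pos",P.round(4),"sd",np.std([a["tool_pos"] for a in S],0).round(4),"F",np.round(s["wrist_force"],1),"w",round(s["width"],3))
E
python3 - <<'E'
from h import *
goto(.4735,-.010,-.002,-6.4)
E
```

```text
rot first [ 0.05  0.01 -0.02] then cm [20.11  0.25 -0.33] | t 15.7 pos [ 0.4763 -0.007   0.1991] sd [0.0001 0.0001 0.0001] F [-1.4  0.7  0.2] w 1.0
```

carry_out:
  offset:
    - [3,0.25,-0.33]
    - [3,0,0]
    - [3,0,0]
    - [3,0,0]
    - [2.5,0,0]
  delta_rot:
    - [0,0,0]
    - [0,0,0]
    - [0,0,0]
    - [0,0,0]
    - [0,0,0]

```text
time: 16.12
tool_pos: [0.4724, -0.0104, 0.0524]
tcp_rot: [-1.126, 1.26, 1.127]
wrist_force: [-0.0, 0.1, 0.7]
width: 0.998
```

carry_out:
  offset:
    - [2,0,0]
    - [1.5,0,0]
    - [1,0,0]
    - [0.7,0,0]
    - [0.4,0,0]
  delta_rot:
    - [0,0,0]
    - [0,0,0]
    - [0,0,0]
    - [0,0,0]
    - [0,0,0]

```text
time: 16.53
tool_pos: [0.4729, -0.0106, -0.0023]
tcp_rot: [-1.126, 1.26, 1.127]
wrist_force: [0.3, -0.1, -0.3]
width: 0.997
```

Run:
```python
from h import *
goto(.4735,-.010,-.002,-6.4)
```

```text
rot first [-0.01  0.    0.01] then cm [ 0.03 -0.02  0.07] | t 16.73 pos [ 0.4732 -0.0107 -0.0017] sd [0.0004 0.0001 0.0006] F [ 0.6  0.1 -0.1] w 0.995
```

Close, lift a little, check.

carry_out:
  offset:
    - [0,0,0]
    - [0,0,0]
    - [0,0,0]
    - [0,0,0]
    - [0,0,0]
  delta_rot:
    - [0,0,0]
    - [0,0,0]
    - [0,0,0]
    - [0,0,0]
    - [0,0,0]
  fingers: -1
  newtons: 40

```text
time: 17.15
tool_pos: [0.4739, -0.0109, -0.0005]
tcp_rot: [-1.127, 1.259, 1.125]
wrist_force: [-2.0, 0.1, 6.4]
width: 0.715
```

carry_out:
  offset:
    - [0,0,0]
    - [-0.4,0,0]
    - [-0.6,0,0]
    - [-1,0,0]
    - [-1.5,0,0]
  delta_rot:
    - [0,0,0]
    - [0,0,0]
    - [0,0,0]
    - [0,0,0]
    - [0,0,0]

```text
time: 17.57
tool_pos: [0.4714, -0.0107, 0.033]
tcp_rot: [-1.125, 1.262, 1.128]
wrist_force: [0.3, -0.4, -1.3]
width: 0.713
```

carry_out:
  offset:
    - [-2.5,0,0]
    - [-3,0,0]
    - [-3.5,0,0]
    - [-3.5,0,0]
    - [-3.5,0,0]
  delta_rot:
    - [0,0,0]
    - [0,0,0]
    - [0,0,0]
    - [0,0,0]
    - [0,0,0]

```text
time: 17.98
tool_pos: [0.4721, -0.0108, 0.1954]
tcp_rot: [-1.126, 1.26, 1.126]
wrist_force: [0.6, -0.3, -2.5]
width: 0.708
```

carry_out:
  offset:
    - [0,0,0]
    - [0,0,0]
    - [0,0,0]
    - [0,0,0]
    - [0,0,0]
  delta_rot:
    - [-5.4,0,0]
    - [-5.4,0,0]
    - [-5.4,0,0]
    - [0,0,0]
    - [0,0,0]

```text
time: 18.4
tool_pos: [0.4726, -0.0108, 0.1937]
tcp_rot: [-1.332, 1.125, 1.332]
wrist_force: [0.7, -0.4, -2.0]
width: 0.712
```

Run:
```python
from h import *
goto(.6095,.1795,.19,9.8)
p,d=snap("side")
u,v=proj("side",[.4735,-.01,.19])[0].astype(int)
cv2.imwrite("pics/s6.png",cv2.resize(p[v-60:v+100,u-80:u+80,::-1],None,fx=3,fy=3))
```

```text
rot first [-0.14  0.   -0.01] then cm [  0.34 -16.73  16.42] | t 18.6 pos [ 0.4726 -0.0108  0.1934] sd [0.     0.     0.0002] F [-0.9 -0.6 -1.8] w 0.71
```

View pics/s6.png

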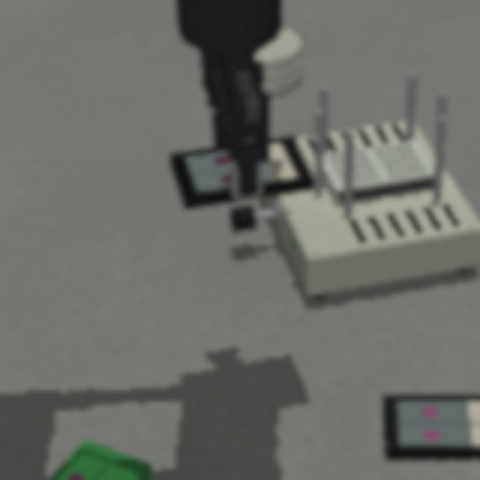

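carry_out:
  offset:
    - [0,-1.67,1.64]
    - [0,-1.67,1.64]
    - [0,-1.67,1.64]
    - [0,-1.67,1.64]
    - [0,-1.67,1.64]
  delta_rot:
    - [0,0,0]
    - [0,0,0]
    - [0,0,0]
    - [0,0,0]
    - [0,0,0]

```text
time: 19.07
tool_pos: [0.5417, 0.0851, 0.193]
tcp_rot: [-1.333, 1.125, 1.333]
wrist_force: [-0.2, -0.4, -1.2]
width: 0.715
```

carry_out:
  offset:
    - [0,-1.67,1.64]
    - [0,-1.67,1.64]
    - [0,-1.67,1.64]
    - [0,-1.67,1.64]
    - [0,-1.67,1.64]
  delta_rot:
    - [0,0,0]
    - [0,0,0]
    - [0,0,0]
    - [0,0,0]
    - [0,0,0]

```text
time: 19.48
tool_pos: [0.61, 0.1802, 0.1927]
tcp_rot: [-1.333, 1.125, 1.334]
wrist_force: [1.3, -0.5, -1.8]
width: 0.713
```

carry_out:
  offset:
    - [0,0,0]
    - [0,0,0]
    - [0,0,0]
    - [0,0,0]
    - [0,0,0]
  delta_rot:
    - [0,0,0]
    - [0,0,0]
    - [0,0,0]
    - [0,0,0]
    - [0,0,0]

```text
time: 19.9
tool_pos: [0.6091, 0.1783, 0.1932]
tcp_rot: [-1.333, 1.125, 1.333]
wrist_force: [0.2, 0.1, -2.0]
width: 0.711
```

Run:
```python
from h import *
goto(.6095,.1795,.073,9.8)
```

```text
rot first [-0.08 -0.   -0.01] then cm [12.04 -0.04  0.1 ] | t 20.1 pos [0.6093 0.1784 0.1934] sd [0.0001 0.0001 0.0001] F [-0.1  0.4 -1.6] w 0.708
```

carry_out:
  offset:
    - [1.5,0,0.1]
    - [1.5,0,0]
    - [1.5,0,0]
    - [1.5,0,0]
    - [1.5,0,0]
  delta_rot:
    - [0,0,0]
    - [0,0,0]
    - [0,0,0]
    - [0,0,0]
    - [0,0,0]

```text
time: 20.52
tool_pos: [0.6094, 0.1799, 0.1179]
tcp_rot: [-1.334, 1.123, 1.333]
wrist_force: [1.0, -0.2, -0.7]
width: 0.706
```

carry_out:
  offset:
    - [1.5,0,0]
    - [1.2,0,0]
    - [0.9,0,0]
    - [0.5,0,0]
    - [0.2,0,0]
  delta_rot:
    - [0,0,0]
    - [0,0,0]
    - [0,0,0]
    - [0,0,0]
    - [0,0,0]

```text
time: 20.93
tool_pos: [0.609, 0.18, 0.0744]
tcp_rot: [-1.333, 1.125, 1.335]
wrist_force: [-0.7, -0.4, -1.9]
width: 0.708
```

carry_out:
  offset:
    - [0.1,0,0]
    - [0.1,0,0]
    - [0,0,0]
    - [0,0,0]
    - [0,0,0]
  delta_rot:
    - [0,0,0]
    - [0,0,0]
    - [0,0,0]
    - [0,0,0]
    - [0,0,0]

```text
time: 21.35
tool_pos: [0.6099, 0.1803, 0.074]
tcp_rot: [-1.334, 1.123, 1.333]
wrist_force: [-0.4, 0.2, -1.9]
width: 0.709
```

carry_out:
  offset:
    - [0,0,0]
    - [0,0,0]
    - [0,0,0]
    - [0,0,0]
    - [-0.5,0,0]
  delta_rot:
    - [0,0,0]
    - [0,0,0]
    - [0,0,0]
    - [0,0,0]
    - [0,0,0]
  fingers: 1

```text
time: 21.77
tool_pos: [0.6087, 0.1799, 0.0775]
tcp_rot: [-1.333, 1.125, 1.335]
wrist_force: [-0.2, -0.3, -0.5]
width: 1.002
```

carry_out:
  offset:
    - [-2,0,0]
    - [-2.5,0,0]
    - [-2.5,0,0]
    - [-2.5,0,0]
    - [-2.4,0,0]
  delta_rot:
    - [0,0,0]
    - [0,0,0]
    - [0,0,0]
    - [0,0,0]
    - [0,0,0]

```text
time: 22.18
tool_pos: [0.6095, 0.1802, 0.1991]
tcp_rot: [-1.334, 1.123, 1.333]
wrist_force: [1.0, 0.1, -0.2]
width: 1.003
```

Run:
```python
from h import *
goto(.5952,-.2596,.19,14.6)
pile(21)
q,e=snap("top")
print(carr(q,(385,426,230,275),thr=75),carr(q,(318,350,178,222),thr=75),"stand",blob("top",q,(365,412,180,235),.047,125,False))
```

```text
rot first [-4.82  0.01  0.34] then cm [  1.16  12.66 -42.2 ] | t 22.38 pos [0.6113 0.1806 0.2016] sd [0.0013 0.0004 0.0026] F [ 0.2  0.2 -0.5] w 0.998
x -30 [np.float64(18.0), np.float64(18.8)] 60
x 0 [np.float64(19.0), np.float64(18.9)] 87
x 30 [np.float64(18.9), np.float64(18.8)] 89
[ 464.  -312.6   99.9   62.9  -17.7] [ 623.8 -106.7  100.7   60.9   -6.6] stand [ 595.4 -258.9  109.    73.5   13.5]
```

carry_out:
  offset:
    - [0,0.4,-1.2]
    - [0,0.84,-2.81]
    - [0,0.84,-2.81]
    - [0,0.84,-2.81]
    - [0,0.84,-2.81]
  delta_rot:
    - [-4.8,0,0]
    - [0,0,0]
    - [0,0,0]
    - [0,0,0]
    - [0,0,0]

```text
time: 22.9
tool_pos: [0.6018, 0.0493, 0.1949]
tcp_rot: [-1.393, 1.08, 1.398]
wrist_force: [0.6, 1.1, 0.4]
width: 0.999
```

carry_out:
  offset:
    - [0,0.84,-2.81]
    - [0,0.84,-2.81]
    - [0,0.84,-2.81]
    - [0,0.84,-2.81]
    - [0,0.84,-2.81]
  delta_rot:
    - [0,0,0]
    - [0,0,0]
    - [0,0,0]
    - [0,0,0]
    - [0,0,0]

```text
time: 23.32
tool_pos: [0.5965, -0.0973, 0.1951]
tcp_rot: [-1.392, 1.08, 1.397]
wrist_force: [0.2, 0.3, 0.6]
width: 1.0
```

carry_out:
  offset:
    - [0,0.84,-2.81]
    - [0,0.84,-2.81]
    - [0,0.84,-2.81]
    - [0,0.84,-2.81]
    - [0,0.84,-2.81]
  delta_rot:
    - [0,0,0]
    - [0,0,0]
    - [0,0,0]
    - [0,0,0]
    - [0,0,0]

```text
time: 23.73
tool_pos: [0.5913, -0.2436, 0.1949]
tcp_rot: [-1.391, 1.079, 1.398]
wrist_force: [-0.0, -0.5, 0.5]
width: 1.0
```

carry_out:
  offset:
    - [0,0.4,-1.5]
    - [0,0,0]
    - [0,0,0]
    - [0,0,0]
    - [0,0,0]
  delta_rot:
    - [0,0,0]
    - [0,0,0]
    - [0,0,0]
    - [0,0,0]
    - [0,0,0]

```text
time: 24.15
tool_pos: [0.5926, -0.2567, 0.1967]
tcp_rot: [-1.394, 1.077, 1.396]
wrist_force: [0.4, 0.7, 0.3]
width: 0.998
```

Run:
```python
from h import *
goto(.5952,-.2594,.034,14.6)
```

```text
rot first [ 0.06  0.03 -0.01] then cm [16.31 -0.17 -0.31] | t 24.35 pos [ 0.5927 -0.2568  0.1971] sd [0.0001 0.0002 0.0003] F [-0.5  0.  -0.3] w 1.003
```

carry_out:
  offset:
    - [3,-0.17,-0.3]
    - [3,0,0]
    - [3,0,0]
    - [2.5,0,0]
    - [1.8,0,0]
  delta_rot:
    - [0,0,0]
    - [0,0,0]
    - [0,0,0]
    - [0,0,0]
    - [0,0,0]

```text
time: 24.77
tool_pos: [0.5936, -0.2594, 0.0615]
tcp_rot: [-1.392, 1.078, 1.398]
wrist_force: [-0.0, 0.4, -0.1]
width: 1.0
```

carry_out:
  offset:
    - [1.3,0,0]
    - [1,0,0]
    - [0.5,0,0]
    - [0.2,0,0]
    - [0,0,0]
  delta_rot:
    - [0,0,0]
    - [0,0,0]
    - [0,0,0]
    - [0,0,0]
    - [0,0,0]

```text
time: 25.18
tool_pos: [0.5955, -0.2609, 0.0348]
tcp_rot: [-1.395, 1.078, 1.393]
wrist_force: [0.3, -0.5, -0.1]
width: 0.999
```

Run:
```python
from h import *
goto(.5952,-.2594,.034,14.6)
```

```text
rot first [-0.02 -0.07  0.09] then cm [0.15 0.03 0.18] | t 25.38 pos [ 0.5959 -0.2611  0.0355] sd [0.0002 0.0001 0.0004] F [ 1.3  0.8 -0.8] w 1.003
```

carry_out:
  offset:
    - [0.1,0,0.15]
    - [0,0,0]
    - [0,0,0]
    - [0,0,0]
    - [0,0,0]
  delta_rot:
    - [0,0,0]
    - [0,0,0]
    - [0,0,0]
    - [0,0,0]
    - [0,0,0]
  fingers: -1
  newtons: 25

```text
time: 25.8
tool_pos: [0.595, -0.2594, 0.034]
tcp_rot: [-1.395, 1.078, 1.393]
wrist_force: [-1.6, 0.4, 4.8]
width: 0.715
```

carry_out:
  offset:
    - [0,0,0]
    - [-0.4,0,0]
    - [-0.6,0,0]
    - [-1,0,0]
    - [-1.5,0,0]
  delta_rot:
    - [0,0,0]
    - [0,0,0]
    - [0,0,0]
    - [0,0,0]
    - [0,0,0]

```text
time: 26.22
tool_pos: [0.5933, -0.2587, 0.0673]
tcp_rot: [-1.391, 1.079, 1.397]
wrist_force: [-0.7, -0.1, -0.5]
width: 0.717
```

carry_out:
  offset:
    - [-2.5,0,0]
    - [-2.5,0,0]
    - [-2.5,0,0]
    - [-2.5,0,0]
    - [-2.5,0,0]
  delta_rot:
    - [0,0,0]
    - [0,0,0]
    - [0,0,0]
    - [0,0,0]
    - [0,0,0]

```text
time: 26.63
tool_pos: [0.5945, -0.2592, 0.1952]
tcp_rot: [-1.395, 1.078, 1.394]
wrist_force: [-0.9, 0.2, -0.5]
width: 0.716
```

carry_out:
  offset:
    - [0,-0.2,1]
    - [0,-0.44,2.15]
    - [0,-0.44,2.15]
    - [0,-0.44,2.15]
    - [0,-0.44,2.15]
  delta_rot:
    - [4.8,0,0]
    - [0,0,0]
    - [0,0,0]
    - [0,0,0]
    - [0,0,0]

```text
time: 27.05
tool_pos: [0.5967, -0.1605, 0.1941]
tcp_rot: [-1.334, 1.124, 1.333]
wrist_force: [-0.2, -0.2, -0.7]
width: 0.716
```

```bash
cat >> h.py <<'E'
def stand():
    p,d=snap("side");X=cloud("side",d);c,s_=np.cos(np.radians(14.6)),np.sin(np.radians(14.6))
    L=(X-[.5952,-.2596,0])@np.array([[c,-s_,0],[s_,c,0],[0,0,1]])
    m=(abs(L[...,0])<.035)&(abs(L[...,1])<.02)&(L[...,2]<.09);print("stand z",np.median(L[m][:,2]),m.sum())
E
python3 - <<'E'
from h import *
goto(.6095,.1795,.195,9.8);stand()
E
```

```text
rot first [0.06 0.03 0.03] then cm [-0.1  -7.02 33.17] | t 27.25 pos [ 0.5968 -0.1593  0.194 ] sd [0.0001 0.0017 0.0001] F [ 0.6 -0.7 -0.3] w 0.712
stand z 0.037329845936398834 479
```

carry_out:
  offset:
    - [0,-0.47,2.21]
    - [0,-0.47,2.21]
    - [0,-0.47,2.21]
    - [0,-0.47,2.21]
    - [0,-0.47,2.21]
  delta_rot:
    - [0,0,0]
    - [0,0,0]
    - [0,0,0]
    - [0,0,0]
    - [0,0,0]

```text
time: 27.72
tool_pos: [0.6014, -0.0488, 0.1935]
tcp_rot: [-1.333, 1.125, 1.332]
wrist_force: [0.3, 0.0, -0.4]
width: 0.717
```

carry_out:
  offset:
    - [0,-0.47,2.21]
    - [0,-0.47,2.21]
    - [0,-0.47,2.21]
    - [0,-0.47,2.21]
    - [0,-0.47,2.21]
  delta_rot:
    - [0,0,0]
    - [0,0,0]
    - [0,0,0]
    - [0,0,0]
    - [0,0,0]

```text
time: 28.13
tool_pos: [0.606, 0.0642, 0.1935]
tcp_rot: [-1.333, 1.124, 1.332]
wrist_force: [0.4, -0.3, -0.3]
width: 0.715
```

carry_out:
  offset:
    - [0,-0.47,2.21]
    - [0,-0.47,2.21]
    - [0,-0.47,2.21]
    - [0,-0.47,2.21]
    - [0,-0.44,2.21]
  delta_rot:
    - [0,0,0]
    - [0,0,0]
    - [0,0,0]
    - [0,0,0]
    - [0,0,0]

```text
time: 28.55
tool_pos: [0.6103, 0.1772, 0.1935]
tcp_rot: [-1.333, 1.124, 1.332]
wrist_force: [0.1, 0.6, -0.0]
width: 0.713
```

carry_out:
  offset:
    - [0,0,0]
    - [0,0,0]
    - [0,0,0]
    - [0,0,0]
    - [0,0,0]
  delta_rot:
    - [0,0,0]
    - [0,0,0]
    - [0,0,0]
    - [0,0,0]
    - [0,0,0]

```text
time: 28.97
tool_pos: [0.6099, 0.1759, 0.1933]
tcp_rot: [-1.333, 1.125, 1.333]
wrist_force: [0.1, -0.3, -0.7]
width: 0.708
```

Run:
```python
from h import *
goto(.6095,.1795,.084,9.8)
```

```text
rot first [-0.1  -0.01 -0.  ] then cm [10.93 -0.02  0.32] | t 29.17 pos [0.6098 0.1763 0.1933] sd [0.     0.0002 0.    ] F [ 0.8 -1.2 -0.5] w 0.712
```

carry_out:
  offset:
    - [0.5,0,0.3]
    - [1.5,0,0]
    - [1.5,0,0]
    - [1.5,0,0]
    - [1.5,0,0]
  delta_rot:
    - [0,0,0]
    - [0,0,0]
    - [0,0,0]
    - [0,0,0]
    - [0,0,0]

```text
time: 29.58
tool_pos: [0.609, 0.1804, 0.1274]
tcp_rot: [-1.334, 1.123, 1.334]
wrist_force: [0.4, 0.3, -0.3]
width: 0.71
```

carry_out:
  offset:
    - [1.5,0,0]
    - [1.3,0,0]
    - [0.9,0,0]
    - [0.5,0,0]
    - [0.2,0,0]
  delta_rot:
    - [0,0,0]
    - [0,0,0]
    - [0,0,0]
    - [0,0,0]
    - [0,0,0]

```text
time: 30.0
tool_pos: [0.6086, 0.1802, 0.0831]
tcp_rot: [-1.333, 1.125, 1.335]
wrist_force: [-0.8, -0.4, -0.3]
width: 0.714
```

carry_out:
  offset:
    - [0.1,0,0]
    - [0,0,0]
    - [0,0,0]
    - [0,0,0]
    - [0,0,0]
  delta_rot:
    - [0,0,0]
    - [0,0,0]
    - [0,0,0]
    - [0,0,0]
    - [0,0,0]

```text
time: 30.42
tool_pos: [0.6097, 0.1804, 0.0841]
tcp_rot: [-1.334, 1.122, 1.333]
wrist_force: [-0.1, 0.1, 0.2]
width: 0.712
```

carry_out:
  offset:
    - [0,0,0]
    - [0,0,0]
    - [0,0,0]
    - [0,0,0]
    - [-0.5,0,0]
  delta_rot:
    - [0,0,0]
    - [0,0,0]
    - [0,0,0]
    - [0,0,0]
    - [0,0,0]
  fingers: 1

```text
time: 30.83
tool_pos: [0.6083, 0.18, 0.0874]
tcp_rot: [-1.333, 1.125, 1.335]
wrist_force: [-0.4, -0.6, -0.1]
width: 0.999
```

carry_out:
  offset:
    - [-1.5,0,0]
    - [-2,0,0]
    - [-2.5,0,0]
    - [-2.5,0,0]
    - [-2.4,0,0]
  delta_rot:
    - [0,0,0]
    - [0,0,0]
    - [0,0,0]
    - [0,0,0]
    - [0,0,0]

```text
time: 31.25
tool_pos: [0.6091, 0.1802, 0.1988]
tcp_rot: [-1.334, 1.123, 1.334]
wrist_force: [0.4, 0.2, 0.5]
width: 1.006
```

Run:
```python
from h import *
goto(.6238,-.1066,.195,-6.5)
pile(30)
q,e=snap("top")
print(carr(q,(385,426,230,275),thr=75),carr(q,(318,350,178,222),thr=75))
```

```text
rot first [16.28  0.07  0.32] then cm [  0.65  -4.52 -28.4 ] | t 31.45 pos [0.611  0.1807 0.2015] sd [0.0014 0.0004 0.0026] F [-0.6  0.2 -0.4] w 0.997
x -30 [np.float64(29.3), np.float64(29.0)] 63
x 0 [np.float64(28.8), np.float64(30.0)] 102
x 30 [np.float64(28.3), np.float64(28.9)] 102
[ 464.  -312.6  100.    62.9  -17.8] [ 623.9 -106.9  100.9   60.6   -6.7]
```

carry_out:
  offset:
    - [0,0,0]
    - [0,0,0]
    - [0,-0.2,-1.4]
    - [0,-0.45,-2.8]
    - [0,-0.45,-2.8]
  delta_rot:
    - [5.4,0,0]
    - [5.4,0,0]
    - [5.5,0,0]
    - [0,0,0]
    - [0,0,0]

```text
time: 31.97
tool_pos: [0.6122, 0.1095, 0.1948]
tcp_rot: [-1.125, 1.263, 1.129]
wrist_force: [0.7, -0.4, 0.5]
width: 1.003
```

carry_out:
  offset:
    - [0,-0.45,-2.8]
    - [0,-0.45,-2.8]
    - [0,-0.45,-2.8]
    - [0,-0.45,-2.8]
    - [0,-0.45,-2.8]
  delta_rot:
    - [0,0,0]
    - [0,0,0]
    - [0,0,0]
    - [0,0,0]
    - [0,0,0]

```text
time: 32.38
tool_pos: [0.6186, -0.0333, 0.195]
tcp_rot: [-1.123, 1.263, 1.128]
wrist_force: [0.1, -0.7, -0.5]
width: 1.0
```

carry_out:
  offset:
    - [0,-0.45,-2.8]
    - [0,-0.45,-2.8]
    - [0,-0.2,-1.8]
    - [0,0,0]
    - [0,0,0]
  delta_rot:
    - [0,0,0]
    - [0,0,0]
    - [0,0,0]
    - [0,0,0]
    - [0,0,0]

```text
time: 32.8
tool_pos: [0.6213, -0.1075, 0.1952]
tcp_rot: [-1.121, 1.264, 1.126]
wrist_force: [-0.6, 0.2, 0.4]
width: 1.002
```

Run:
```python
from h import *
goto(.6238,-.1068,-.002,-6.5)
```

```text
rot first [-0.04  0.04 -0.14] then cm [19.79 -0.21 -0.03] | t 33.0 pos [ 0.6217 -0.1063  0.1959] sd [0.0003 0.0007 0.0005] F [ 0.2  0.3 -0.6] w 1.0
```

carry_out:
  offset:
    - [3,-0.2,0]
    - [3,0,0]
    - [3,0,0]
    - [3,0,0]
    - [2.5,0,0]
  delta_rot:
    - [0,0,0]
    - [0,0,0]
    - [0,0,0]
    - [0,0,0]
    - [0,0,0]

```text
time: 33.42
tool_pos: [0.6236, -0.1055, 0.0501]
tcp_rot: [-1.125, 1.261, 1.128]
wrist_force: [0.5, -1.1, 0.8]
width: 0.999
```

carry_out:
  offset:
    - [2,0,0]
    - [1.4,0,0]
    - [1,0,0]
    - [0.6,0,0]
    - [0.3,0,0]
  delta_rot:
    - [0,0,0]
    - [0,0,0]
    - [0,0,0]
    - [0,0,0]
    - [0,0,0]

```text
time: 33.83
tool_pos: [0.6247, -0.1067, -0.001]
tcp_rot: [-1.125, 1.261, 1.125]
wrist_force: [-0.1, 0.3, -0.1]
width: 0.997
```

Run:
```python
from h import *
goto(.6238,-.1068,-.002,-6.5)
```

```text
rot first [-0.01 -0.    0.06] then cm [0.18 0.13 0.01] | t 34.03 pos [ 6.251e-01 -1.070e-01 -2.000e-04] sd [0.0004 0.0002 0.0007] F [-0.5 -0.7 -0.1] w 0.997
```

carry_out:
  offset:
    - [0.2,0.1,0]
    - [0,0,0]
    - [0,0,0]
    - [0,0,0]
    - [0,0,0]
  delta_rot:
    - [0,0,0]
    - [0,0,0]
    - [0,0,0]
    - [0,0,0]
    - [0,0,0]
  fingers: -1
  newtons: 40

```text
time: 34.45
tool_pos: [0.6241, -0.1072, -0.0017]
tcp_rot: [-1.126, 1.26, 1.124]
wrist_force: [-1.3, -0.2, 5.2]
width: 0.706
```

carry_out:
  offset:
    - [0,0,0]
    - [-0.4,0,0]
    - [-0.6,0,0]
    - [-1,0,0]
    - [-1.5,0,0]
  delta_rot:
    - [0,0,0]
    - [0,0,0]
    - [0,0,0]
    - [0,0,0]
    - [0,0,0]

```text
time: 34.87
tool_pos: [0.6217, -0.1066, 0.0312]
tcp_rot: [-1.123, 1.263, 1.128]
wrist_force: [0.3, -0.2, -2.2]
width: 0.709
```

carry_out:
  offset:
    - [-2.5,0,0]
    - [-3,0,0]
    - [-3.5,0,0]
    - [-3.5,0,0]
    - [-3.5,0,0]
  delta_rot:
    - [0,0,0]
    - [0,0,0]
    - [0,0,0]
    - [0,0,0]
    - [0,0,0]

```text
time: 35.28
tool_pos: [0.6229, -0.1068, 0.1942]
tcp_rot: [-1.125, 1.261, 1.125]
wrist_force: [0.3, 0.2, -0.8]
width: 0.71
```

carry_out:
  offset:
    - [0,0,0]
    - [0,0,0]
    - [0,0,0]
    - [0,-0.2,1.3]
    - [0,-0.2,2]
  delta_rot:
    - [-5.4,0,0]
    - [-5.4,0,0]
    - [-5.5,0,0]
    - [0,0,0]
    - [0,0,0]

```text
time: 35.7
tool_pos: [0.6217, -0.0743, 0.1927]
tcp_rot: [-1.331, 1.126, 1.33]
wrist_force: [-0.1, 0.7, -2.1]
width: 0.71
```

Run:
```python
from h import *
goto(.6095,.1795,.195,9.8)
```

```text
rot first [-0.12  0.07 -0.02] then cm [-0.26 -3.11 24.97] | t 35.9 pos [ 0.6214 -0.0719  0.1924] sd [0.0002 0.0016 0.0001] F [ 0.2  0.2 -0.8] w 0.711
```

carry_out:
  offset:
    - [0,-0.31,2.5]
    - [0,-0.31,2.5]
    - [0,-0.31,2.5]
    - [0,-0.31,2.5]
    - [0,-0.31,2.5]
  delta_rot:
    - [0,0,0]
    - [0,0,0]
    - [0,0,0]
    - [0,0,0]
    - [0,0,0]

```text
time: 36.32
tool_pos: [0.6157, 0.0527, 0.1923]
tcp_rot: [-1.332, 1.125, 1.332]
wrist_force: [0.0, -0.0, -1.8]
width: 0.714
```

carry_out:
  offset:
    - [0,-0.31,2.5]
    - [0,-0.31,2.5]
    - [0,-0.31,2.5]
    - [0,-0.31,2.5]
    - [0,-0.31,2.5]
  delta_rot:
    - [0,0,0]
    - [0,0,0]
    - [0,0,0]
    - [0,0,0]
    - [0,0,0]

```text
time: 36.73
tool_pos: [0.6098, 0.1787, 0.1923]
tcp_rot: [-1.333, 1.125, 1.332]
wrist_force: [-0.2, 0.3, -1.3]
width: 0.709
```

carry_out:
  offset:
    - [0,0,0]
    - [0,0,0]
    - [0,0,0]
    - [0,0,0]
    - [0,0,0]
  delta_rot:
    - [0,0,0]
    - [0,0,0]
    - [0,0,0]
    - [0,0,0]
    - [0,0,0]

```text
time: 37.15
tool_pos: [0.61, 0.1767, 0.1922]
tcp_rot: [-1.333, 1.125, 1.333]
wrist_force: [0.2, -0.2, -2.6]
width: 0.708
```

Run:
```python
from h import *
goto(.6095,.1795,.0945,9.8)
```

```text
rot first [-0.1  -0.01 -0.  ] then cm [9.78 0.01 0.27] | t 37.35 pos [0.61   0.1769 0.1923] sd [0.     0.0002 0.    ] F [-0.2  0.3 -1. ] w 0.713
```

carry_out:
  offset:
    - [0.3,0,0.25]
    - [1.5,0,0]
    - [1.5,0,0]
    - [1.5,0,0]
    - [1.5,0,0]
  delta_rot:
    - [0,0,0]
    - [0,0,0]
    - [0,0,0]
    - [0,0,0]
    - [0,0,0]

```text
time: 37.77
tool_pos: [0.6095, 0.1804, 0.1286]
tcp_rot: [-1.334, 1.123, 1.333]
wrist_force: [-0.2, 0.3, -0.1]
width: 0.709
```

carry_out:
  offset:
    - [1.2,0,0]
    - [1,0,0]
    - [0.7,0,0]
    - [0.4,0,0]
    - [0.2,0,0]
  delta_rot:
    - [0,0,0]
    - [0,0,0]
    - [0,0,0]
    - [0,0,0]
    - [0,0,0]

```text
time: 38.18
tool_pos: [0.6094, 0.1803, 0.0937]
tcp_rot: [-1.334, 1.124, 1.334]
wrist_force: [0.2, -0.7, -1.3]
width: 0.715
```

carry_out:
  offset:
    - [0.1,0,0]
    - [0,0,0]
    - [0,0,0]
    - [0,0,0]
    - [0,0,0]
  delta_rot:
    - [0,0,0]
    - [0,0,0]
    - [0,0,0]
    - [0,0,0]
    - [0,0,0]

```text
time: 38.6
tool_pos: [0.6099, 0.1804, 0.0939]
tcp_rot: [-1.334, 1.123, 1.333]
wrist_force: [-0.2, 0.5, -2.3]
width: 0.707
```

carry_out:
  offset:
    - [0,0,0]
    - [0,0,0]
    - [0,0,0]
    - [0,0,0]
    - [-0.5,0,0]
  delta_rot:
    - [0,0,0]
    - [0,0,0]
    - [0,0,0]
    - [0,0,0]
    - [0,0,0]
  fingers: 1

```text
time: 39.02
tool_pos: [0.6087, 0.1801, 0.0974]
tcp_rot: [-1.333, 1.125, 1.335]
wrist_force: [0.3, -0.4, 0.2]
width: 1.003
```

carry_out:
  offset:
    - [-1.5,0,0]
    - [-2,0,0]
    - [-2.5,0,0]
    - [-2.5,0,0]
    - [-1.4,0,0]
  delta_rot:
    - [0,0,0]
    - [0,0,0]
    - [0,0,0]
    - [0,0,0]
    - [0,0,0]

```text
time: 39.43
tool_pos: [0.611, 0.1807, 0.2012]
tcp_rot: [-1.335, 1.12, 1.331]
wrist_force: [0.6, 0.6, 0.3]
width: 1.001
```

Run:
```python
from h import *
goto(.5952,-.2594,.195,14.6)
pile(42)
q,e=snap("top")
print(carr(q,(385,426,230,275),thr=75))
```

```text
rot first [-4.82  0.01  0.28] then cm [  0.55  12.63 -42.19] | t 39.63 pos [0.611  0.1807 0.2005] sd [0.0011 0.0003 0.0023] F [ 0.1 -0.6 -1.1] w 1.001
x -30 [np.float64(39.5), np.float64(41.4)] 64
x 0 [np.float64(39.5), np.float64(39.9)] 96
x 30 [np.float64(39.4), np.float64(40.0)] 101
[ 464.  -312.5   99.9   63.   -17.6]
```

Next sheet 3 (plate top .038 → TCP ≈ .0255).

carry_out:
  offset:
    - [0,0.4,-1.2]
    - [0,0.84,-2.81]
    - [0,0.84,-2.81]
    - [0,0.84,-2.81]
    - [0,0.84,-2.81]
  delta_rot:
    - [-4.8,0,0]
    - [0,0,0]
    - [0,0,0]
    - [0,0,0]
    - [0,0,0]

```text
time: 40.15
tool_pos: [0.6018, 0.0495, 0.1948]
tcp_rot: [-1.393, 1.08, 1.398]
wrist_force: [0.9, -0.3, -0.5]
width: 1.0
```

carry_out:
  offset:
    - [0,0.84,-2.81]
    - [0,0.84,-2.81]
    - [0,0.84,-2.81]
    - [0,0.84,-2.81]
    - [0,0.84,-2.81]
  delta_rot:
    - [0,0,0]
    - [0,0,0]
    - [0,0,0]
    - [0,0,0]
    - [0,0,0]

```text
time: 40.57
tool_pos: [0.5965, -0.0971, 0.1949]
tcp_rot: [-1.391, 1.08, 1.398]
wrist_force: [-0.4, -0.1, 0.5]
width: 0.998
```

carry_out:
  offset:
    - [0,0.84,-2.81]
    - [0,0.84,-2.81]
    - [0,0.84,-2.81]
    - [0,0.84,-2.81]
    - [0,0.84,-2.81]
  delta_rot:
    - [0,0,0]
    - [0,0,0]
    - [0,0,0]
    - [0,0,0]
    - [0,0,0]

```text
time: 40.98
tool_pos: [0.5913, -0.2434, 0.1947]
tcp_rot: [-1.391, 1.079, 1.398]
wrist_force: [0.6, -0.5, -0.3]
width: 1.002
```

carry_out:
  offset:
    - [0,0.3,-1.7]
    - [0,0,0]
    - [0,0,0]
    - [0,0,0]
    - [0,0,0]
  delta_rot:
    - [0,0,0]
    - [0,0,0]
    - [0,0,0]
    - [0,0,0]
    - [0,0,0]

```text
time: 41.4
tool_pos: [0.5941, -0.2582, 0.1967]
tcp_rot: [-1.394, 1.077, 1.396]
wrist_force: [0.4, -0.0, 0.1]
width: 1.0
```

Run:
```python
from h import *
goto(.5952,-.2594,.025,14.6);stand()
```

```text
rot first [ 0.06  0.03 -0.01] then cm [17.21 -0.06 -0.12] | t 41.6 pos [ 0.5943 -0.2584  0.1971] sd [0.0001 0.0002 0.0003] F [-0.2 -0.1  0. ] w 1.001
stand z 0.037251445370844356 480
```

carry_out:
  offset:
    - [3,0,0]
    - [3,0,0]
    - [3,0,0]
    - [2.8,0,0]
    - [2,0,0]
  delta_rot:
    - [0,0,0]
    - [0,0,0]
    - [0,0,0]
    - [0,0,0]
    - [0,0,0]

```text
time: 42.07
tool_pos: [0.5928, -0.2586, 0.0565]
tcp_rot: [-1.392, 1.078, 1.397]
wrist_force: [-0.0, 0.7, 0.2]
width: 1.0
```

carry_out:
  offset:
    - [1.5,0,0]
    - [1.1,0,0]
    - [0.6,0,0]
    - [0.3,0,0]
    - [0,0,0]
  delta_rot:
    - [0,0,0]
    - [0,0,0]
    - [0,0,0]
    - [0,0,0]
    - [0,0,0]

```text
time: 42.48
tool_pos: [0.5944, -0.2597, 0.0243]
tcp_rot: [-1.394, 1.078, 1.394]
wrist_force: [0.6, 0.4, -0.0]
width: 1.001
```

Run:
```python
from h import *
goto(.5952,-.2594,.025,14.6)
```

```text
rot first [-0.02 -0.06  0.07] then cm [ 0.03 -0.04  0.06] | t 42.68 pos [ 0.5949 -0.26    0.0253] sd [0.0003 0.0002 0.0005] F [-0.1 -0.1  0. ] w 0.998
```

carry_out:
  offset:
    - [0,0,0.05]
    - [0,0,0]
    - [0,0,0]
    - [0,0,0]
    - [0,0,0]
  delta_rot:
    - [0,0,0]
    - [0,0,0]
    - [0,0,0]
    - [0,0,0]
    - [0,0,0]
  fingers: -1
  newtons: 25

```text
time: 43.1
tool_pos: [0.5946, -0.2595, 0.0253]
tcp_rot: [-1.395, 1.078, 1.393]
wrist_force: [-0.8, 1.5, 5.7]
width: 0.714
```

carry_out:
  offset:
    - [0,0,0]
    - [-0.4,0,0]
    - [-0.6,0,0]
    - [-1,0,0]
    - [-2,0,0]
  delta_rot:
    - [0,0,0]
    - [0,0,0]
    - [0,0,0]
    - [0,0,0]
    - [0,0,0]

```text
time: 43.52
tool_pos: [0.5918, -0.2582, 0.0623]
tcp_rot: [-1.39, 1.079, 1.399]
wrist_force: [-0.9, 0.3, -1.0]
width: 0.715
```

carry_out:
  offset:
    - [-2.6,0,0]
    - [-2.6,0,0]
    - [-2.6,0,0]
    - [-2.6,0,0]
    - [-2.6,0,0]
  delta_rot:
    - [0,0,0]
    - [0,0,0]
    - [0,0,0]
    - [0,0,0]
    - [0,0,0]

```text
time: 43.93
tool_pos: [0.5938, -0.2591, 0.1962]
tcp_rot: [-1.394, 1.078, 1.394]
wrist_force: [-0.0, -0.0, -1.0]
width: 0.715
```

carry_out:
  offset:
    - [0,-0.2,1]
    - [0,-0.44,2.15]
    - [0,-0.44,2.15]
    - [0,-0.44,2.15]
    - [0,-0.44,2.15]
  delta_rot:
    - [4.8,0,0]
    - [0,0,0]
    - [0,0,0]
    - [0,0,0]
    - [0,0,0]

```text
time: 44.35
tool_pos: [0.596, -0.1605, 0.1951]
tcp_rot: [-1.334, 1.124, 1.333]
wrist_force: [0.6, -0.2, -0.7]
width: 0.711
```

Run:
```python
from h import *
goto(.6095,.1795,.195,9.8);stand()
q,e=snap("top");print(carr(q,(385,426,230,275),thr=75))
```

```text
rot first [0.06 0.04 0.03] then cm [-1.000e-02 -7.090e+00  3.315e+01] | t 44.55 pos [ 0.5961 -0.1592  0.1949] sd [0.0001 0.0017 0.0001] F [-0.5 -0.3 -0.8] w 0.713
stand z 0.028317674775038507 478
[ 465.6 -311.1  135.7  119.4   -3. ]
```

carry_out:
  offset:
    - [0,-0.47,2.22]
    - [0,-0.47,2.22]
    - [0,-0.47,2.22]
    - [0,-0.47,2.22]
    - [0,-0.47,2.22]
  delta_rot:
    - [0,0,0]
    - [0,0,0]
    - [0,0,0]
    - [0,0,0]
    - [0,0,0]

```text
time: 45.07
tool_pos: [0.6006, -0.0483, 0.1944]
tcp_rot: [-1.333, 1.125, 1.332]
wrist_force: [-0.4, 0.3, -0.5]
width: 0.713
```

carry_out:
  offset:
    - [0,-0.47,2.22]
    - [0,-0.47,2.22]
    - [0,-0.47,2.22]
    - [0,-0.47,2.22]
    - [0,-0.47,2.22]
  delta_rot:
    - [0,0,0]
    - [0,0,0]
    - [0,0,0]
    - [0,0,0]
    - [0,0,0]

```text
time: 45.48
tool_pos: [0.6052, 0.0653, 0.1944]
tcp_rot: [-1.333, 1.124, 1.332]
wrist_force: [1.0, -0.2, -0.4]
width: 0.715
```

carry_out:
  offset:
    - [0,-0.47,2.22]
    - [0,-0.47,2.22]
    - [0,-0.47,2.22]
    - [0,-0.47,2.22]
    - [0,-0.47,2.22]
  delta_rot:
    - [0,0,0]
    - [0,0,0]
    - [0,0,0]
    - [0,0,0]
    - [0,0,0]

```text
time: 45.9
tool_pos: [0.6097, 0.1787, 0.1943]
tcp_rot: [-1.333, 1.125, 1.332]
wrist_force: [0.2, -0.6, -0.6]
width: 0.714
```

carry_out:
  offset:
    - [0,0,0.15]
    - [0,0,0]
    - [0,0,0]
    - [0,0,0]
    - [0,0,0]
  delta_rot:
    - [0,0,0]
    - [0,0,0]
    - [0,0,0]
    - [0,0,0]
    - [0,0,0]

```text
time: 46.32
tool_pos: [0.609, 0.1789, 0.1943]
tcp_rot: [-1.333, 1.125, 1.333]
wrist_force: [-0.6, 0.2, -0.1]
width: 0.714
```

Run:
```python
from h import *
goto(.6095,.1795,.1045,9.8)
```

```text
rot first [-0.1  -0.01 -0.  ] then cm [ 8.98 -0.06  0.02] | t 46.52 pos [0.609  0.1792 0.1943] sd [0.     0.0003 0.    ] F [ 0.5 -0.2  0.2] w 0.717
```

carry_out:
  offset:
    - [0.4,-0.05,0]
    - [1,0,0]
    - [1.3,0,0]
    - [1.3,0,0]
    - [1.3,0,0]
  delta_rot:
    - [0,0,0]
    - [0,0,0]
    - [0,0,0]
    - [0,0,0]
    - [0,0,0]

```text
time: 46.93
tool_pos: [0.6085, 0.1802, 0.139]
tcp_rot: [-1.333, 1.125, 1.335]
wrist_force: [-0.3, -0.4, -0.3]
width: 0.717
```

carry_out:
  offset:
    - [1.2,0,0]
    - [1,0,0]
    - [0.8,0,0]
    - [0.5,0,0]
    - [0.2,0,0]
  delta_rot:
    - [0,0,0]
    - [0,0,0]
    - [0,0,0]
    - [0,0,0]
    - [0,0,0]

```text
time: 47.35
tool_pos: [0.6088, 0.1802, 0.1033]
tcp_rot: [-1.333, 1.125, 1.335]
wrist_force: [-1.7, -0.4, 4.0]
width: 0.713
```

carry_out:
  offset:
    - [0,0,0]
    - [0,0,0]
    - [0,0,0]
    - [0,0,0]
    - [0,0,0]
  delta_rot:
    - [0,0,0]
    - [0,0,0]
    - [0,0,0]
    - [0,0,0]
    - [0,0,0]

```text
time: 47.77
tool_pos: [0.6097, 0.1805, 0.1049]
tcp_rot: [-1.334, 1.123, 1.333]
wrist_force: [-0.3, -0.0, -0.6]
width: 0.707
```

carry_out:
  offset:
    - [0,0,0]
    - [0,0,0]
    - [0,0,0]
    - [0,0,0]
    - [-0.5,0,0]
  delta_rot:
    - [0,0,0]
    - [0,0,0]
    - [0,0,0]
    - [0,0,0]
    - [0,0,0]
  fingers: 1

```text
time: 48.18
tool_pos: [0.6085, 0.1802, 0.1083]
tcp_rot: [-1.333, 1.125, 1.335]
wrist_force: [-0.5, 0.1, 0.4]
width: 1.001
```

carry_out:
  offset:
    - [-1.5,0,0]
    - [-2,0,0]
    - [-2,0,0]
    - [-2,0,0]
    - [-1.4,0,0]
  delta_rot:
    - [0,0,0]
    - [0,0,0]
    - [0,0,0]
    - [0,0,0]
    - [0,0,0]

```text
time: 48.6
tool_pos: [0.6102, 0.1806, 0.201]
tcp_rot: [-1.335, 1.121, 1.332]
wrist_force: [0.4, 0.7, -0.1]
width: 1.001
```

Run:
```python
from h import *
goto(.464,-.3125,.195,-17.6)
pile(51)
q,e=snap("top")
print(carr(q,(385,426,230,275),thr=75))
```

```text
rot first [27.38  0.07  0.23] then cm [  0.61  -0.93 -51.45] | t 48.8 pos [0.6107 0.1807 0.2011] sd [0.0009 0.0002 0.002 ] F [-0.3 -0.4  0.4] w 1.001
x -30 [np.float64(49.9), np.float64(50.7)] 80
x 0 [np.float64(49.4), np.float64(50.7)] 102
x 30 [np.float64(48.6), np.float64(50.3)] 110
[ 450.6 -272.5  100.4   62.9  -17.4]
```

carry_out:
  offset:
    - [0,0,0]
    - [0,0,0]
    - [0,0,0]
    - [0,0,0]
    - [0,0.1,-1.5]
  delta_rot:
    - [6.85,0,0]
    - [6.85,0,0]
    - [6.85,0,0]
    - [6.85,0,0]
    - [0,0,0]

```text
time: 49.32
tool_pos: [0.6034, 0.1676, 0.1962]
tcp_rot: [-0.977, 1.342, 0.98]
wrist_force: [0.3, -0.2, -0.4]
width: 1.001
```

carry_out:
  offset:
    - [0,0.1,-2.85]
    - [0,0.1,-2.85]
    - [0,0.1,-2.85]
    - [0,0.1,-2.85]
    - [0,0.1,-2.85]
  delta_rot:
    - [0,0,0]
    - [0,0,0]
    - [0,0,0]
    - [0,0,0]
    - [0,0,0]

```text
time: 49.73
tool_pos: [0.554, 0.0303, 0.1967]
tcp_rot: [-0.981, 1.341, 0.983]
wrist_force: [0.2, 0.2, -0.3]
width: 0.998
```

carry_out:
  offset:
    - [0,0.1,-2.85]
    - [0,0.1,-2.85]
    - [0,0.1,-2.85]
    - [0,0.1,-2.85]
    - [0,0.1,-2.85]
  delta_rot:
    - [0,0,0]
    - [0,0,0]
    - [0,0,0]
    - [0,0,0]
    - [0,0,0]

```text
time: 50.15
tool_pos: [0.5059, -0.1037, 0.1969]
tcp_rot: [-0.981, 1.34, 0.984]
wrist_force: [-0.4, 0.6, 0.3]
width: 1.001
```

carry_out:
  offset:
    - [0,0.1,-2.85]
    - [0,0.1,-2.85]
    - [0,0.1,-2.85]
    - [0,0.1,-2.85]
    - [0,0.1,-2.85]
  delta_rot:
    - [0,0,0]
    - [0,0,0]
    - [0,0,0]
    - [0,0,0]
    - [0,0,0]

```text
time: 50.57
tool_pos: [0.458, -0.2376, 0.1969]
tcp_rot: [-0.98, 1.339, 0.984]
wrist_force: [1.2, -0.3, -1.1]
width: 1.004
```

carry_out:
  offset:
    - [0,0,-2]
    - [0,0,-1.5]
    - [0,0,0]
    - [0,0,0]
    - [0,0,0]
  delta_rot:
    - [0,0,0]
    - [0,0,0]
    - [0,0,0]
    - [0,0,0]
    - [0,0,0]

```text
time: 50.98
tool_pos: [0.4488, -0.2693, 0.1974]
tcp_rot: [-0.979, 1.339, 0.982]
wrist_force: [0.1, -0.1, -0.4]
width: 1.0
```

Run:
```python
from h import *
goto(.4506,-.2725,-.002,-17.5)
p,d=snap("side")
u,v=proj("side",[.4506,-.2725,.012])[0].astype(int);print(u,v)
for t in(60,75): print(carr(p,(u-45,u+45,v-28,v+28),thr=t,n="side"))
cv2.imwrite("pics/s7.png",cv2.resize(p[v-130:v+60,u-90:u+90,::-1],None,fx=3,fy=3))
```

```text
rot first [-0.04  0.03 -0.05] then cm [19.98 -0.23 -0.29] | t 51.18 pos [ 0.4493 -0.2691  0.1978] sd [0.0003 0.0001 0.0003] F [-0.1  0.1  0.6] w 0.999
242 327
[ 449.7 -280.4  101.1   69.6  -17.8]
[ 466.4 -284.9  144.2   82.4  -10.8]
```

View pics/s7.png

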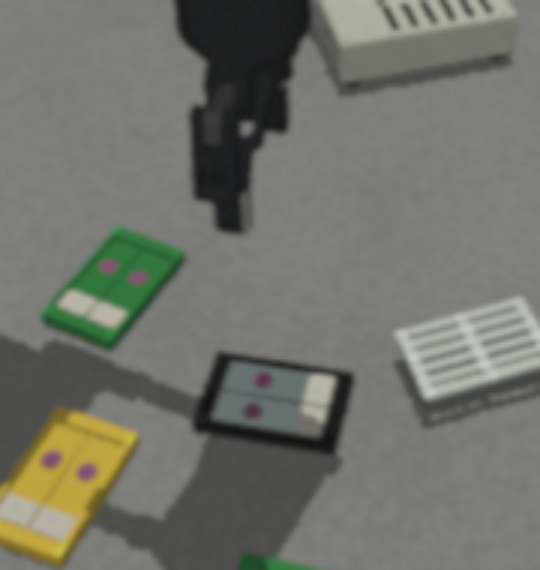

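carry_out:
  offset:
    - [3,-0.2,-0.27]
    - [3,0,0]
    - [3,0,0]
    - [3,0,0]
    - [2.5,0,0]
  delta_rot:
    - [0,0,0]
    - [0,0,0]
    - [0,0,0]
    - [0,0,0]
    - [0,0,0]

```text
time: 51.65
tool_pos: [0.4502, -0.2721, 0.0514]
tcp_rot: [-0.98, 1.339, 0.982]
wrist_force: [-0.4, -0.1, 0.9]
width: 1.005
```

carry_out:
  offset:
    - [2,0,0]
    - [1.5,0,0]
    - [1,0,0]
    - [0.7,0,0]
    - [0.3,0,0]
  delta_rot:
    - [0,0,0]
    - [0,0,0]
    - [0,0,0]
    - [0,0,0]
    - [0,0,0]

```text
time: 52.07
tool_pos: [0.4505, -0.2726, -0.0024]
tcp_rot: [-0.98, 1.339, 0.981]
wrist_force: [-0.2, 0.5, -0.1]
width: 0.998
```

Run:
```python
from h import *
goto(.4506,-.2725,-.002,-17.5)
```

```text
rot first [-0.1  -0.01  0.02] then cm [0.04 0.05 0.04] | t 52.27 pos [ 0.451  -0.2731 -0.0016] sd [0.0004 0.0004 0.0007] F [-0.1  0.3 -0.7] w 1.002
```

carry_out:
  offset:
    - [0,0,0]
    - [0,0,0]
    - [0,0,0]
    - [0,0,0]
    - [0,0,0]
  delta_rot:
    - [0,0,0]
    - [0,0,0]
    - [0,0,0]
    - [0,0,0]
    - [0,0,0]
  fingers: -1
  newtons: 40

```text
time: 52.68
tool_pos: [0.4515, -0.2737, -0.0004]
tcp_rot: [-0.981, 1.339, 0.978]
wrist_force: [-1.3, 1.1, 6.6]
width: 0.708
```

carry_out:
  offset:
    - [0,0,0]
    - [-0.4,0,0]
    - [-0.6,0,0]
    - [-1,0,0]
    - [-1.5,0,0]
  delta_rot:
    - [0,0,0]
    - [0,0,0]
    - [0,0,0]
    - [0,0,0]
    - [0,0,0]

```text
time: 53.1
tool_pos: [0.4493, -0.2721, 0.0327]
tcp_rot: [-0.977, 1.34, 0.983]
wrist_force: [0.4, 0.4, -1.1]
width: 0.712
```

carry_out:
  offset:
    - [-2.5,0,0]
    - [-3,0,0]
    - [-3.5,0,0]
    - [-3.5,0,0]
    - [-3.5,0,0]
  delta_rot:
    - [0,0,0]
    - [0,0,0]
    - [0,0,0]
    - [0,0,0]
    - [0,0,0]

```text
time: 53.52
tool_pos: [0.45, -0.2726, 0.1953]
tcp_rot: [-0.98, 1.339, 0.98]
wrist_force: [1.1, 0.1, -1.7]
width: 0.707
```

carry_out:
  offset:
    - [0,0,0]
    - [0,0,0]
    - [0,0,0]
    - [0,0,0]
    - [0,0,0]
  delta_rot:
    - [-6.85,0,0]
    - [-6.85,0,0]
    - [-6.85,0,0]
    - [-6.85,0,0]
    - [0,0,0]

```text
time: 53.93
tool_pos: [0.4504, -0.2729, 0.1939]
tcp_rot: [-1.336, 1.122, 1.336]
wrist_force: [-0.1, -0.8, -2.2]
width: 0.712
```

carry_out:
  offset:
    - [0,-0.7,1.2]
    - [0,-1.37,2.46]
    - [0,-1.37,2.46]
    - [0,-1.37,2.46]
    - [0,-1.37,2.46]
  delta_rot:
    - [0,0,0]
    - [0,0,0]
    - [0,0,0]
    - [0,0,0]
    - [0,0,0]

```text
time: 54.35
tool_pos: [0.4927, -0.1526, 0.1936]
tcp_rot: [-1.33, 1.126, 1.331]
wrist_force: [0.5, 0.4, -2.4]
width: 0.71
```

carry_out:
  offset:
    - [0,-1.37,2.46]
    - [0,-1.37,2.46]
    - [0,-1.37,2.46]
    - [0,-1.37,2.46]
    - [0,-1.37,2.46]
  delta_rot:
    - [0,0,0]
    - [0,0,0]
    - [0,0,0]
    - [0,0,0]
    - [0,0,0]

```text
time: 54.77
tool_pos: [0.5394, -0.0195, 0.1936]
tcp_rot: [-1.331, 1.126, 1.331]
wrist_force: [0.3, -0.6, -1.2]
width: 0.709
```

Run:
```python
from h import *
goto(.6095,.1795,.195,9.8)
```

```text
rot first [-0.09  0.06  0.04] then cm [ -0.14 -10.23  18.31] | t 54.97 pos [ 0.5399 -0.0183  0.1936] sd [0.0007 0.0019 0.0001] F [-0.8  0.1 -1.7] w 0.706
```

carry_out:
  offset:
    - [0,-1.28,2.29]
    - [0,-1.28,2.29]
    - [0,-1.28,2.29]
    - [0,-1.28,2.29]
    - [0,-1.28,2.29]
  delta_rot:
    - [0,0,0]
    - [0,0,0]
    - [0,0,0]
    - [0,0,0]
    - [0,0,0]

```text
time: 55.38
tool_pos: [0.5831, 0.1022, 0.1934]
tcp_rot: [-1.331, 1.126, 1.331]
wrist_force: [0.1, -0.0, -1.6]
width: 0.713
```

carry_out:
  offset:
    - [0,-1.28,2.29]
    - [0,-1.28,2.29]
    - [0,-1.28,2.29]
    - [0,0,0.1]
    - [0,0,0]
  delta_rot:
    - [0,0,0]
    - [0,0,0]
    - [0,0,0]
    - [0,0,0]
    - [0,0,0]

```text
time: 55.8
tool_pos: [0.6091, 0.1778, 0.1931]
tcp_rot: [-1.334, 1.125, 1.334]
wrist_force: [-0.2, 0.4, -1.1]
width: 0.709
```

Run:
```python
from h import *
goto(.6095,.1795,.116,9.8)
```

```text
rot first [-0.11 -0.04 -0.05] then cm [ 7.71 -0.12  0.25] | t 56.0 pos [0.6088 0.1768 0.1931] sd [0.0002 0.0006 0.0001] F [-0.2 -0.4 -1.2] w 0.712
```

carry_out:
  offset:
    - [0.4,-0.1,0.25]
    - [1,0,0]
    - [1.2,0,0]
    - [1.2,0,0]
    - [1.2,0,0]
  delta_rot:
    - [0,0,0]
    - [0,0,0]
    - [0,0,0]
    - [0,0,0]
    - [0,0,0]

```text
time: 56.42
tool_pos: [0.6088, 0.1802, 0.1411]
tcp_rot: [-1.333, 1.125, 1.335]
wrist_force: [0.4, 0.4, -2.2]
width: 0.708
```

carry_out:
  offset:
    - [1,0,0]
    - [0.8,0,0]
    - [0.5,0,0]
    - [0.3,0,0]
    - [0.1,0,0]
  delta_rot:
    - [0,0,0]
    - [0,0,0]
    - [0,0,0]
    - [0,0,0]
    - [0,0,0]

```text
time: 56.83
tool_pos: [0.6095, 0.1806, 0.1159]
tcp_rot: [-1.334, 1.124, 1.334]
wrist_force: [-0.7, -0.3, -0.2]
width: 0.707
```

carry_out:
  offset:
    - [0,0,0]
    - [0,0,0]
    - [0,0,0]
    - [0,0,0]
    - [0,0,0]
  delta_rot:
    - [0,0,0]
    - [0,0,0]
    - [0,0,0]
    - [0,0,0]
    - [0,0,0]

```text
time: 57.25
tool_pos: [0.6099, 0.1807, 0.1168]
tcp_rot: [-1.334, 1.123, 1.333]
wrist_force: [0.4, 0.0, -2.1]
width: 0.706
```

carry_out:
  offset:
    - [0,0,0]
    - [0,0,0]
    - [0,0,0]
    - [0,0,0]
    - [-0.5,0,0]
  delta_rot:
    - [0,0,0]
    - [0,0,0]
    - [0,0,0]
    - [0,0,0]
    - [0,0,0]
  fingers: 1

```text
time: 57.67
tool_pos: [0.6089, 0.1805, 0.1205]
tcp_rot: [-1.333, 1.125, 1.335]
wrist_force: [-0.5, -0.5, -0.0]
width: 1.002
```

carry_out:
  offset:
    - [-1.5,0,0]
    - [-2,0,0]
    - [-2,0,0]
    - [-2,0,0]
    - [0,0,0]
  delta_rot:
    - [0,0,0]
    - [0,0,0]
    - [0,0,0]
    - [0,0,0]
    - [0,0,0]

```text
time: 58.08
tool_pos: [0.6127, 0.1815, 0.2023]
tcp_rot: [-1.337, 1.116, 1.328]
wrist_force: [1.5, 0.6, 1.0]
width: 1.001
```

Run:
```python
from h import *
goto(.4765,.1567,.195,9.8)
pile(63);bedview("s8")
```

```text
rot first [-0.02  0.02  0.2 ] then cm [ 0.33 13.63 -0.1 ] | t 58.28 pos [0.6107 0.1809 0.1983] sd [0.0014 0.0004 0.0025] F [ 0.  -0.4  0.3] w 0.999
x -30 [np.float64(60.9), np.float64(61.3)] 90
x 0 [np.float64(58.0), np.float64(60.8)] 106
x 30 [np.float64(60.0), np.float64(61.5)] 107
```

View pics/s8.png

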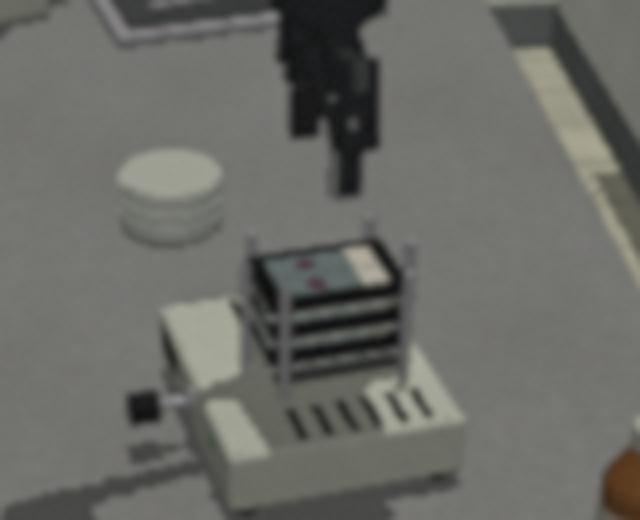

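carry_out:
  offset:
    - [0,2.2,0]
    - [0,2.8,0]
    - [0,2.8,0]
    - [0,2.8,0]
    - [0,2.8,0]
  delta_rot:
    - [0,0,0]
    - [0,0,0]
    - [0,0,0]
    - [0,0,0]
    - [0,0,0]

```text
time: 58.8
tool_pos: [0.4755, 0.1574, 0.1947]
tcp_rot: [-1.333, 1.126, 1.336]
wrist_force: [-0.5, -0.2, -0.1]
width: 1.002
```

carry_out:
  offset:
    - [0,0.2,0]
    - [0,0,0]
    - [0,0,0]
    - [0,0,0]
    - [0,0,0]
  delta_rot:
    - [0,0,0]
    - [0,0,0]
    - [0,0,0]
    - [0,0,0]
    - [0,0,0]

```text
time: 59.22
tool_pos: [0.4767, 0.1577, 0.1963]
tcp_rot: [-1.334, 1.123, 1.333]
wrist_force: [0.5, -0.7, 0.5]
width: 0.998
```

Run:
```python
from h import *
goto(.4765,.1567,.022,9.8)
```

```text
rot first [-0.03 -0.    0.  ] then cm [ 1.742e+01  1.000e-02 -1.000e-01] | t 59.42 pos [0.4764 0.1577 0.1962] sd [0.0002 0.     0.0001] F [-0.3  0.1  0.3] w 0.999
```

carry_out:
  offset:
    - [3,0,-0.1]
    - [3,0,0]
    - [3,0,0]
    - [3,0,0]
    - [2,0,0]
  delta_rot:
    - [0,0,0]
    - [0,0,0]
    - [0,0,0]
    - [0,0,0]
    - [0,0,0]

```text
time: 59.83
tool_pos: [0.4743, 0.1561, 0.0535]
tcp_rot: [-1.333, 1.126, 1.336]
wrist_force: [0.1, 0.1, 0.5]
width: 0.999
```

carry_out:
  offset:
    - [1.5,0,0]
    - [1,0,0]
    - [0.6,0,0]
    - [0.2,0,0]
    - [0,0,0]
  delta_rot:
    - [0,0,0]
    - [0,0,0]
    - [0,0,0]
    - [0,0,0]
    - [0,0,0]

```text
time: 60.25
tool_pos: [0.4761, 0.1566, 0.0234]
tcp_rot: [-1.334, 1.123, 1.334]
wrist_force: [-0.1, -0.0, 0.4]
width: 1.0
```

carry_out:
  offset:
    - [0,0,0]
    - [0,0,0]
    - [0,0,0]
    - [0,0,0]
    - [0,0,0]
  delta_rot:
    - [0,0,0]
    - [0,0,0]
    - [0,0,0]
    - [0,0,0]
    - [0,0,0]
  fingers: -1
  newtons: 30

```text
time: 60.67
tool_pos: [0.4761, 0.1566, 0.0238]
tcp_rot: [-1.334, 1.123, 1.333]
wrist_force: [-0.5, -0.2, 1.0]
width: 0.297
```

carry_out:
  offset:
    - [0,0,0]
    - [0,0,0]
    - [0,0,0]
    - [0,0,0]
    - [0,0,0]
  delta_rot:
    - [0,0,0]
    - [0,0,0]
    - [0,0,0]
    - [0,0,0]
    - [0,0,0]

```text
time: 61.08
tool_pos: [0.4762, 0.1569, 0.0239]
tcp_rot: [-1.334, 1.123, 1.333]
wrist_force: [-0.9, 1.8, 6.3]
width: 0.267
```

carry_out:
  offset:
    - [0,0.3,0]
    - [0,0.4,0]
    - [0,0.4,0]
    - [0,0.4,0]
    - [0,0.3,0]
  delta_rot:
    - [0,0,0]
    - [0,0,0]
    - [0,0,0]
    - [0,0,0]
    - [0,0,0]

```text
time: 61.5
tool_pos: [0.4571, 0.1535, 0.0239]
tcp_rot: [-1.333, 1.125, 1.335]
wrist_force: [-1.5, 2.8, 8.8]
width: 0.269
```

carry_out:
  offset:
    - [0,0.2,0]
    - [0,0,0]
    - [0,0,0]
    - [0,0,0]
    - [0,0,0]
  delta_rot:
    - [0,0,0]
    - [0,0,0]
    - [0,0,0]
    - [0,0,0]
    - [0,0,0]

```text
time: 61.92
tool_pos: [0.4562, 0.1534, 0.0239]
tcp_rot: [-1.334, 1.123, 1.334]
wrist_force: [1.2, 2.5, 6.6]
width: 0.268
```

carry_out:
  offset:
    - [0,0,0]
    - [0,0,0]
    - [0,0,0]
    - [0,0,0]
    - [-0.5,0,0]
  delta_rot:
    - [0,0,0]
    - [0,0,0]
    - [0,0,0]
    - [0,0,0]
    - [0,0,0]
  fingers: 1

```text
time: 62.33
tool_pos: [0.4544, 0.1526, 0.0271]
tcp_rot: [-1.333, 1.127, 1.336]
wrist_force: [0.0, -0.3, 0.0]
width: 0.951
```

carry_out:
  offset:
    - [-3,0,0]
    - [-3,0,0]
    - [-3,0,0]
    - [-3,0,0]
    - [-3,0,0]
  delta_rot:
    - [0,0,0]
    - [0,0,0]
    - [0,0,0]
    - [0,0,0]
    - [0,0,0]

```text
time: 62.75
tool_pos: [0.4555, 0.1529, 0.1798]
tcp_rot: [-1.334, 1.124, 1.334]
wrist_force: [0.3, 0.1, -0.7]
width: 1.004
```

carry_out:
  offset:
    - [-1,0,-3]
    - [0,0,-3]
    - [0,0,-3]
    - [0,0,-3]
    - [0,0,-3]
  delta_rot:
    - [0,0,0]
    - [0,0,0]
    - [0,0,0]
    - [0,0,0]
    - [0,0,0]

```text
time: 63.17
tool_pos: [0.4813, 0.004, 0.1888]
tcp_rot: [-1.334, 1.123, 1.334]
wrist_force: [1.2, -0.1, 0.3]
width: 1.001
```

Run:
```python
from h import *
for _ in range(5): read_camera("side")
p,_=snap("side","s9");q,_=snap("top","t9")
k=blob("top",q,(228,262,236,275),.044,50);print("knob",k,"travel mm",np.hypot(609.3-k[0],179.6-k[1])-135)
a=np.load("top0.npz")["p"];df=cv2.absdiff(a,q).max(2)
cv2.imwrite("pics/t9c.png",np.hstack([q[100:330,120:480,::-1],cv2.cvtColor(df[100:330,120:480]*2,cv2.COLOR_GRAY2BGR)]))
pile(63)
```

```text
knob [457.2 153.1  21.5  20.9 -76.5] travel mm 19.39125622910123
x -30 [np.float64(59.4), np.float64(61.2)] 85
x 0 [np.float64(59.5), np.float64(61.2)] 100
x 30 [np.float64(59.6), np.float64(61.2)] 104
```

View pics/t9c.png

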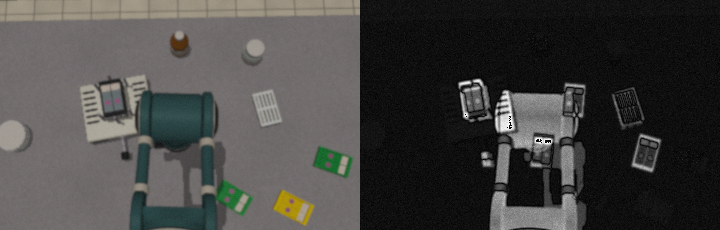

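View pics/s9.png

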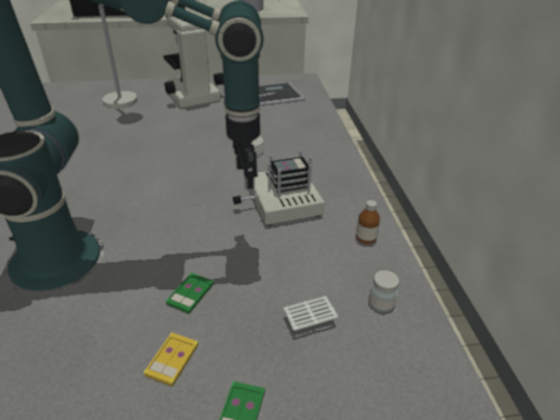

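```bash
python3 -c "
from workcell import *
print(finish_job())"
```

```text
the job is handed in; nothing more can be done
None
```

I finished the job and handed it in at about 64 s of the 210 s allowed. I pushed the rod fully in first. Then I stacked sheet, carrier, sheet, carrier, sheet, carrier between the guide posts, slides up, and pulled the rod to its middle click. Only three carriers were on the bench, so the fourth sheet stayed on the stand. One carrier had been knocked about 4 cm aside during the run, and I found it again and picked it from its new place.

The last checks:
- **Rod:** the top camera puts it at about 19.4 mm of travel, against 20 mm for the middle click.
- **Pile:** the side picture shows six alternating layers inside the posts. Its depth reading puts the top level at about 60–61 mm, against 63 mm expected. The reading was about 2 mm low on every carrier top, so I took that as the camera's error.
- **Bench:** comparing the top picture with the first one shows no movement of the bottle, jar, dishes or green and yellow trays. The gripper was clear of everything.
- **Forces:** the largest wrist force I read was about 19 N, on the first grip of the knob.

The first sheet was let go about 9 mm above the bed, because the gripper body would otherwise have met the post tops. It landed flat. No check failed.

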